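# Pack the open end of a craft vise

## Robot

A 6-joint arm with a two-finger parallel gripper is mounted at the origin on the work surface. World frame = base frame: x ahead of the robot, y to its left, z up, the work surface at z = 0. Lengths are in m, angles in rad, forces in N, time in s.
With the tool pointing down it reaches from about 0.25 to 0.725 m from the base axis. Payload 4 kg.
Tool frame: the origin (TCP) lies midway between the tips of the shut fingers; the grasp point (between the pads) lies 19 mm behind it; z points along the fingers, y is the line along which they close (so a half turn about z gives the same grasp; the last joint's range is limited). The gripper opens to 85 mm and grips with 20 to 120 N. Pads are 22 mm wide; open, the fingers measure 114 mm over their backs; the gripper's body (76 mm by 85 mm) begins 54 mm behind the grasp point. The pads swing forward as they close: fully open they stand 13 mm farther back than shut.
Start: joints at [-1.223, 0.241, 0.005, 1.335, 0, 1.571], TCP at [0.17, -0.47, 0.231] pointing down, gripper open.
Joint ranges: [-2.72, 2.72], [-1.05, 1.87], [-1.09, 1.28], [-1.99, 2.15], [-1.42, 1.44], [-3.14, 3.14]. Speed limits (rad/s): [2.79, 2.79, 3.14, 3.14, 3.14, 3.14].

## Interface

Orientations are given as [roll, pitch, yaw] about the fixed x, y, z axes, in that order (R = Rz(yaw) Ry(pitch) Rx(roll)).
In Python, from workcell import read_state, get_image, finish_job, spot_in, silhouettes, place_of gives the robot as it stands.
- The arm moves only by the tool carry_out, never from a script. Its argument "increments" is a list of rows, each a list of 5 numbers: the shift along the tool's x, y, z normalised to -1 to 1, where 1 is 400 mm, then the turn about the tool's z normalised to -1 to 1, where 1 is pi rad, then the closure, from -1 (fully open) to 1 (shut), so that 0 is half open. In form: [[dx, dy, dz, roll, jaw], ...]. A call has 1 to 5 rows; each row is the pose to reach, as a shift and turn from the pose commanded when the call began, along the tool's axes at that moment, turning the shorter way round; what a row does not reach only later rows make up. A row lasts 1/12 s, in which the tool goes at most 41.7 mm and 7.16 degrees, less where a joint would pass 70% of its speed; a pose out of reach is approached as far as the arm can. A call with a number of a shift or a turn outside -1 to 1 is refused whole. A call with a gripper value outside its range is refused whole. The fingers move at their own pace and stop on an object; "squeeze" is the grip in N (left out, the last holds). Time passes only in rows, so rows that repeat a pose let the fingers close. It gives the time, the measured TCP pose, the force, the opening and the grip force at its end, in the units of the state.
- read_state(): the state, without advancing time (a new reading comes with each control period).
- get_image(name): name is "side" or "top"; returns a dict with "image" (384x512x3 uint8, blue, green, red), "fx", "fy", "cx", "cy" (pixels), "dist_coeffs" ([k1, k2, p1, p2, k3] as OpenCV has them; the pictures are not rectified), "eye" and "orientation" of the camera in the world. Camera axes: x right, y down, z forward; pixel columns grow to the right and rows downward; lengths in m; the calibration is good to about 2 mm. A picture is of the moment at which its call begins. There is no depth.
- finish_job(): hands the job in; it is judged then, once.
Trained networks look in a picture, given as the dict that the camera call returned (one of the last four; its "shot" number tells which), for a name from the list of things; names that differ only in an ending like _2 or _b are one class to them, and where a whole thing is asked for, a point or a joint stands for the part that bears it (a point fixed in the world has none). Each returns a list of dicts, best first, with "score" (0 to 1); they miss things now and then, are a little off and sometimes report something else, mostly with a low value. They report only what shows in the picture. A call takes as long as a camera call.
- spot_in(target, picture): "bbox" ([left, top, right, bottom] as shares, 0 to 1, of the picture: columns of its width, rows of its height, round what is visible of it).
- silhouettes(target, picture): "region" (384x512 bool, what is visible of it) and "bbox" ([left, top, right, bottom] as shares, 0 to 1, of the picture: columns of its width, rows of its height, round what is visible of it).
- place_of(target, picture): "centre" ([column, row] as shares, 0 to 1, of the picture: columns of its width, rows of its height: a listed point, or the origin of a listed thing).
The state is a dict: "time": time; "joints": joint angles; "qd": joint speeds; "tau": joint torques, N m; "tcp_pos": TCP position; "eef_rot": TCP orientation; "wrist_force": force on the tool from outside, world axes, zero at the start; "torque": the same for the moment, N m; "grip_width": opening from 0.0 (shut) to 1.0 (fully open); "grip_force": force on a finger pad.
Only numpy, scipy, OpenCV 4.12 (cv2) and the standard library are available. Lean on these libraries where they do the work, as an engineer would, in place of code of your own. Each camera call takes 0.05 s, during which the arm holds its last target. There are 200 camera calls.

## Task

Wind the vise's crank clockwise until the moving jaw grips the little wooden house between the jaws firmly. Then pack the empty far end of the jaws so that the jaw cannot skew: add flat packers from the rack, and then the tapered shim thin end down, until the gap there is filled and you feel the shim go tight, and finish while still holding the shim pressed down in the stack. Do not disturb the spare houses, the mug or the pebble.

Things in the scene. Friction and masses are not known exactly. Their poses are not given: they have to be found in the camera images.
- vise: Bench-top wooden vise, fixed. Origin on the table under the middle of the rear jaw's gripping face; x runs along the jaws away from the robot, y from the moving to the rear jaw, z up. Its base (250 mm along x, y from -66 to +100 mm) has its top at z = 30 mm: what is put between the jaws stands on it. The house stands at about x = -55 mm; the empty far end is x = +15 to +90 mm.
- rear_jaw: Fixed beech jaw, cork-lined, 250 mm long (x), 35 mm thick, top edge 92 mm above the table. Origin in the middle of its gripping face's lower edge, 30 mm above the table. The face is its plane y = 0 and looks to -y. Axes as the vise's.
- chop: Moving beech jaw, 250 mm long (x), 35 mm thick, top edge 92 mm above the table; slides along the vise's y. Origin in the middle of its gripping face, on the screw's axis 62 mm above the table: the opening of the jaws is minus its y in the vise's frame (33 to 41 mm at the start). Grips springily: about 50 N per mm of further screw feed.
- gap (a point): Point on the rear jaw's gripping face at its top edge (92 mm above the table), in the middle of the empty far end, at the vise's x = +52 mm. The base lies 62 mm below it. The screw (18 mm thick, x = 0) and a guide rod (14 mm, x = +100 mm) cross the gap on either side, 62 mm above the table.
- crank (a joint): Crank angle in rad, 0 with its knob straight up; grows clockwise seen from the crank's end (looking along the vise's +y: knob from up, to +x, to down). One full turn (6.283) moves the jaw 8 mm towards the rear jaw. It stays where it is left; turning it takes about 5 N at the knob, about 3 N more at 100 N of grip.
- crank_grip (a point): Middle of the crank's black, freely spinning knob: a level rod 23 mm thick, 76 mm long, lying along the vise's y. It circles at 38 mm radius about the screw's axis (vise's x = 0, 62 mm above the table, parallel to the vise's y), 106 mm to -y of the unloaded moving jaw's gripping face, and travels along y with the jaw.
- house_red: Wooden house with a red gable: 19 mm thick (along y), 55 mm wide (x), 65 mm to the eaves, 93 mm to the ridge. Origin on its underside at its +y face; it reaches 19 mm to -y. Axes as the vise's. One of the three houses stands between the jaws, +y face at the rear jaw; the others are spares on the base behind the rear jaw.
- house_blue: Wooden house with a blue gable: 24 mm thick (along y), 55 mm wide (x), 65 mm to the eaves, 93 mm to the ridge. Origin on its underside at its +y face; it reaches 24 mm to -y. Axes as the vise's. One of the three houses stands between the jaws, +y face at the rear jaw; the others are spares on the base behind the rear jaw.
- house_green: Wooden house with a green gable: 28 mm thick (along y), 55 mm wide (x), 65 mm to the eaves, 93 mm to the ridge. Origin on its underside at its +y face; it reaches 28 mm to -y. Axes as the vise's. One of the three houses stands between the jaws, +y face at the rear jaw; the others are spares on the base behind the rear jaw.
- packer1: Flat plywood packer (see its _mid point); origin in the middle of its underside.
- packer1_mid (a point): Centre of a flat plywood packer: 40 mm wide (x), 8 mm thick (y), 110 mm high (z), its two top corners sawn off slantwise (top edge 24 mm wide, full width from 16 mm below it). Upright in a slot of the rack, 26 mm deep in it; this point 65 mm above the table. Standing on the vise's base it rises 48 mm above the jaws.
- packer2: Flat plywood packer (see its _mid point); origin in the middle of its underside.
- packer2_mid (a point): Centre of a flat plywood packer: 40 mm wide (x), 8 mm thick (y), 110 mm high (z), its two top corners sawn off slantwise (top edge 24 mm wide, full width from 16 mm below it). Upright in a slot of the rack, 26 mm deep in it; this point 65 mm above the table. Standing on the vise's base it rises 48 mm above the jaws.
- packer3: Flat plywood packer (see its _mid point); origin in the middle of its underside.
- packer3_mid (a point): Centre of a flat plywood packer: 40 mm wide (x), 8 mm thick (y), 110 mm high (z), its two top corners sawn off slantwise (top edge 24 mm wide, full width from 16 mm below it). Upright in a slot of the rack, 26 mm deep in it; this point 65 mm above the table. Standing on the vise's base it rises 48 mm above the jaws.
- taper: Tapered shim (see taper_mid); origin on its underside, 4.5 mm from the upright face.
- taper_mid (a point): Half-way up the tapered shim of reddish-brown wood: 48 mm wide (x), 115 mm high, 4.5 mm thick at the foot, evenly up to 22 mm at the top. Upright face: y = +4.5 mm here, for the packers' side; the other slopes and looks to -y, for the moving jaw's edge (here y = -8.75 mm, at the foot y = 0). Stands foot down in the rack's +y slot, this point 67.5 mm above the table.
- rack: Dark wooden rack, fixed: 78 mm along x, 136 mm along y, 36 mm high, with four slots along x, 34 mm apart along y, 26 mm deep. Origin under its centre. Axes x and y as those of the pieces in it.
- mug: Amber glass mug, 78 mm across, 90 mm high, handle to its +y; origin under its centre. Leave alone.
- pebble: Grey pebble, 58 mm across, 25 mm high; origin under its centre. Leave alone.

How it is judged:
On the way, in this order (a step that is already met when the one before it is completed fails the run):
1. the moving jaw has been wound onto the house and grips it firmly (over 15 N) against the rear jaw ((contact force between each of chop, rear_jaw and house_red above 15 N or contact force between each of chop, rear_jaw and house_blue above 15 N or contact force between each of chop, rear_jaw and house_green above 15 N)), for 0.2 s.
2. a flat packer stands between the jaws at their empty far end (((x of packer1_mid in the frame of vise between 0.01 and 0.115 m and y of packer1_mid in the frame of vise between -0.045 and 0.005 m and z of packer1_mid in the frame of vise below 0.1025 m) or (x of packer2_mid in the frame of vise between 0.01 and 0.115 m and y of packer2_mid in the frame of vise between -0.045 and 0.005 m and z of packer2_mid in the frame of vise below 0.1025 m) or (x of packer3_mid in the frame of vise between 0.01 and 0.115 m and y of packer3_mid in the frame of vise between -0.045 and 0.005 m and z of packer3_mid in the frame of vise below 0.1025 m))), for 0.2 s.
At the end, for the whole second after the job is handed in: House gripped by both jaws (over 6 N). At the far end a packer stands between the jaws; packers and shim press on both jaws (over 3 N). The shim is upright (within 0.2 rad), at rest, its foot 12 mm or more below the jaw tops, and the gripper still holds it (over 2 N) ((contact force between each of chop, rear_jaw and house_red above 6 N or contact force between each of chop, rear_jaw and house_blue above 6 N or contact force between each of chop, rear_jaw and house_green above 6 N) and contact force between any of packer1, packer2, packer3, taper and chop above 3 N and contact force between any of packer1, packer2, packer3, taper and rear_jaw above 3 N and ((x of packer1_mid in the frame of vise between 0.01 and 0.115 m and y of packer1_mid in the frame of vise between -0.045 and 0.005 m and z of packer1_mid in the frame of vise below 0.1025 m) or (x of packer2_mid in the frame of vise between 0.01 and 0.115 m and y of packer2_mid in the frame of vise between -0.045 and 0.005 m and z of packer2_mid in the frame of vise below 0.1025 m) or (x of packer3_mid in the frame of vise between 0.01 and 0.115 m and y of packer3_mid in the frame of vise between -0.045 and 0.005 m and z of packer3_mid in the frame of vise below 0.1025 m)) and x of taper_mid in the frame of vise between 0.01 and 0.115 m and y of taper_mid in the frame of vise between -0.045 and 0.005 m and z of taper_mid in the frame of vise below 0.1375 m and angle between taper_mid's own z axis and vertical below 0.2 rad and contact force between the fingers and taper above 2 N and linear speed of taper below 0.02 m/s); the arm keeps its last pose, push and grip.
It fails at once if the house_red was moved more than 25 mm (distance of house_red from where it was at the start of the episode above 0.025 m).
It fails at once if the house_blue was moved more than 25 mm (distance of house_blue from where it was at the start of the episode above 0.025 m).
It fails at once if the house_green was moved more than 25 mm (distance of house_green from where it was at the start of the episode above 0.025 m).
It fails at once if the mug was moved more than 25 mm (distance of mug from where it was at the start of the episode above 0.025 m).
It fails at once if the pebble was moved more than 25 mm (distance of pebble from where it was at the start of the episode above 0.025 m).
It also fails if it takes over 72 s, if anything falls off the work surface, if the arm or the gripper's body presses on something with over 40 N, if the wrist force passes 120 N, or if a joint passes its speed limit or range.

## Working session

There is one attempt and no reset: what is moved stays moved. The work goes in short steps, Python scripts to look and compute and a tool call to move; the robot and the scene stay as the last step left them, time stands still between calls to the robot, and variables do not carry over. Pictures are saved under pics/ and viewed, at most 10 in all, crops included, and the job is handed in when it is done.

Besides the shell and the picture viewer there is one more tool, called after "Request:" by a JSON object that holds its "fn" and its "kwargs", one argument or row to a line. carry_out: Moves the arm, as the interface text tells. Its arguments: {"type":"object","properties":{"increments":{"type":"array","items":{"type":"array","items":{"type":"number"}}},"squeeze":{"type":"number"}},"required":["increments"]}

```bash
ls; mkdir -p pics
python3 - <<'E'
from workcell import *
import cv2
s=read_state();print({k:s[k] for k in('time','tcp_pos','eef_rot','grip_width')})
for n in('side','top'):
    p=get_image(n);cv2.imwrite(f'pics/{n}0.png',p['image'])
    print(n,p['fx'],p['cx'],p['cy'],p['dist_coeffs'],p['eye'],p['orientation'])
    for t in('vise','rear_jaw','chop','gap','crank_grip','crank','house_red','house_blue','house_green','packer1_mid','taper_mid','rack','mug','pebble'):
        print(t,[([round(float(p['image'].shape[1-i]*c),1) for i,c in enumerate(d['centre'])],round(d['score'],2)) for d in place_of(t,p)[:4]])
E
```

```text
pics
{'time': 0.0, 'tcp_pos': array([ 0.17019625, -0.46946252,  0.23042786]), 'eef_rot': array([-3.13952857e+00, -1.64856000e-06,  3.47829621e-01]), 'grip_width': 1.0001098460724576}
side 437.2239593344858 262.572327791878 190.58553119719951 [-0.04107329  0.          0.          0.          0.        ] [ 0.28561398 -0.74879052  0.75888012] [-2.24636985  0.01614759 -0.41758267]
vise [([250.3, 243.6], 0.58), ([259.5, 234.8], 0.17)]
rear_jaw [([250.8, 232.5], 0.91)]
chop [([256.7, 236.1], 0.58), ([262.0, 359.5], 0.37)]
gap [([273.1, 207.0], 0.8)]
crank_grip [([287.8, 253.3], 0.55)]Traceback (most recent call last):
  File "<stdin>", line 8, in <module>
ValueError: it knows: chop, crank_grip, gap, house_blue, house_green, house_red, mug, packer, packer1_mid, packer2_mid, packer3_mid, pebble, rack, rear_jaw, taper, taper_mid, vise
```

```bash
cat > h.py <<'E'
from workcell import *
import cv2, numpy as np
from scipy.spatial.transform import Rotation as Ro
from scipy.optimize import least_squares
def K(p): return np.array([[p['fx'],0,p['cx']],[0,p['fy'],p['cy']],[0,0,1]])
def ray(p,uv):
    n=cv2.undistortPoints(np.array([[uv]],float),K(p),np.array(p['dist_coeffs']))[0,0]
    return np.array(p['eye']),Ro.from_euler('xyz',p['orientation']).as_matrix()@np.array([n[0],n[1],1])
def atz(p,uv,z):
    e,d=ray(p,uv);return e+d*(z-e[2])/d[2]
def proj(p,X):
    R=Ro.from_euler('xyz',p['orientation']).as_matrix()
    return cv2.projectPoints(((np.atleast_2d(X)-p['eye'])@R)[:,None],np.zeros(3),np.zeros(3),K(p),np.array(p['dist_coeffs']))[0][:,0]
def pts(t,p): return [(np.array(d['centre'])*[512,384],d['score']) for d in place_of(t,p)]
E
python3 - <<'E'
from h import *
Z=dict(vise=0,rear_jaw=.03,chop=.062,gap=.092,crank_grip=.1,house_red=.03,house_blue=.03,house_green=.03,packer1_mid=.065,packer2_mid=.065,packer3_mid=.065,taper_mid=.0675,rack=0,mug=0,pebble=0)
for n in('side','top'):
    p=get_image(n);cv2.imwrite(f'pics/{n}0.png',p['image'])
    print(n,p['eye'],p['orientation'])
    for t in Z:
        print(t,[(u.round(1).tolist(),round(s,2),atz(p,u,Z[t])[:2].round(4).tolist()) for u,s in pts(t,p)[:4]])
E
```

```text
side [ 0.28561398 -0.74879052  0.75888012] [-2.24636985  0.01614759 -0.41758267]
vise [([250.2, 241.5], 0.58, [0.5512, -0.046])]
rear_jaw [([252.8, 236.3], 0.87, [0.5529, -0.0605]), ([192.3, 141.0], 0.52, [0.5453, 0.4072])]
chop [([259.9, 236.3], 0.84, [0.5557, -0.0975]), ([247.2, 245.5], 0.51, [0.5187, -0.112]), ([192.6, 148.8], 0.3, [0.5224, 0.3151])]
gap [([272.0, 207.6], 0.76, [0.6075, -0.0507])]
crank_grip [([287.7, 252.3], 0.66, [0.574, -0.1994])]
house_red [([217.7, 224.3], 0.76, [0.4913, 0.0137])]
house_blue [([227.4, 245.4], 0.58, [0.4879, -0.0633])]
house_green [([255.6, 204.8], 0.74, [0.6039, 0.0419])]
packer1_mid [([200.6, 161.1], 0.63, [0.5235, 0.2406])]
packer2_mid [([196.4, 154.4], 0.63, [0.5227, 0.2777]), ([249.4, 233.2], 0.38, [0.5369, -0.0811])]
packer3_mid [([194.3, 150.7], 0.49, [0.5229, 0.2988])]
taper_mid [([192.0, 140.0], 0.44, [0.5327, 0.3535]), ([191.3, 147.6], 0.41, [0.5188, 0.3144])]
rack [([191.6, 168.7], 0.85, [0.5093, 0.3068]), ([263.2, 358.0], 0.23, [0.4548, -0.3402])]
mug [([259.4, 360.7], 0.88, [0.446, -0.3422]), ([191.3, 142.0], 0.17, [0.5512, 0.4504
[... 509 characters left out ...]
8, [0.4777, 0.0289])]
house_blue [([273.5, 236.0], 0.5, [0.4891, -0.0536])]
house_green [([236.0, 190.1], 0.51, [0.597, 0.037])]
packer1_mid [([144.2, 226.8], 0.75, [0.5082, 0.2461])]
packer2_mid [([128.3, 223.7], 0.66, [0.5149, 0.2825]), ([133.0, 220.3], 0.46, [0.5228, 0.2719]), ([103.8, 218.5], 0.29, [0.5262, 0.3386])]
packer3_mid [([118.1, 221.7], 0.55, [0.5193, 0.3058])]
taper_mid [([104.2, 219.0], 0.87, [0.5251, 0.337]), ([392.1, 261.5], 0.59, [0.4368, -0.3224]), ([111.3, 220.0], 0.2, [0.523, 0.3208])]
rack [([131.0, 220.2], 0.94, [0.5219, 0.2916])]
mug [([272.7, 186.8], 0.27, [0.6076, -0.0519]), ([101.8, 217.7], 0.24, [0.5271, 0.3621])]
pebble [([141.1, 144.3], 0.65, [0.7072, 0.2707])]
```

View pics/side0.png

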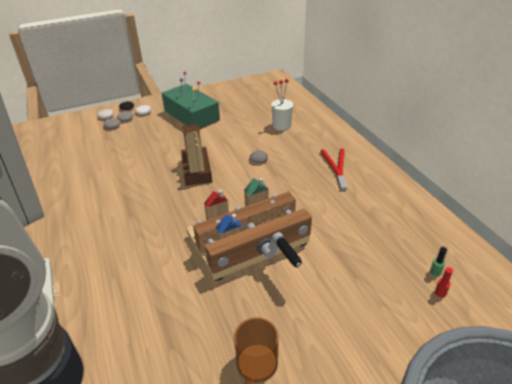

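View pics/top0.png

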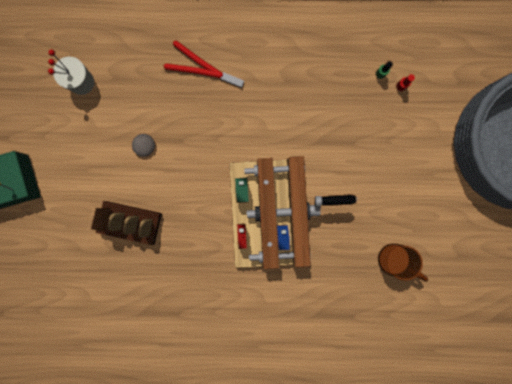

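The side view shows the blue house (227,225) between the jaws, with the red (215,200) and green (256,188) spares behind. The rack is at (197,160) and the mug at (257,350). In the top view the knob is at (337,201), and the vise and rack are both slightly turned. I'll zoom in for the yaws.

Run:
```python
from h import *
p=get_image('top');im=p['image']
a=cv2.resize(im[145:285,225:365],None,fx=4.2,fy=4.2,interpolation=cv2.INTER_CUBIC)[:, :588]
b=cv2.resize(im[190:260,85:170],None,fx=2.4*1,fy=2.4,interpolation=cv2.INTER_CUBIC)
c=np.zeros((588,800,3),np.uint8);c[:588,:588]=a[:588];c[:b.shape[0],590:590+b.shape[1]]=b
b=cv2.resize(p['image'][195:250,85:170],None,fx=2.4,fy=2.4)
s=get_image('side')['image'];d=cv2.resize(s[120:190,170:222],None,fx=4,fy=4,interpolation=cv2.INTER_CUBIC)
c[200:480,590:798]=d
cv2.imwrite('pics/z1.png',c)
for t in('rear_jaw','chop','rack','vise','house_blue','packer','taper'):
    for m in silhouettes(t,p)[:4]:
        ct=max(cv2.findContours(m['region'].astype(np.uint8),0,2)[0],key=cv2.contourArea)
        r=cv2.minAreaRect(ct);bx=cv2.boxPoints(r)
        z={'rear_jaw':.092,'chop':.092,'rack':.036,'vise':.03,'house_blue':.123,'packer':.12,'taper':.125}[t]
        print(t,round(m['score'],2),[atz(p,q,z)[:2].round(4).tolist() for q in bx])
```

```text
rear_jaw 0.85 [[0.6663, 0.0021], [0.6696, -0.0454], [0.4211, -0.0622], [0.4178, -0.015]]
chop 0.74 [[0.6734, -0.0755], [0.6764, -0.1178], [0.4264, -0.1343], [0.4234, -0.0924]]
chop 0.57 [[0.4958, 0.29], [0.5386, 0.2803], [0.5319, 0.2523], [0.4891, 0.262]]
rack 0.87 [[0.4922, 0.3661], [0.5721, 0.3505], [0.5428, 0.2111], [0.4628, 0.2272]]
vise 0.78 [[0.6692, 0.0559], [0.6904, -0.2435], [0.4288, -0.2602], [0.407, 0.0368]]
house_blue 0.52 [[0.5175, -0.056], [0.5178, -0.08], [0.4655, -0.0805], [0.4652, -0.0565]]
packer 0.75 [[0.4973, 0.2811], [0.5372, 0.2741], [0.5326, 0.2493], [0.4926, 0.2564]]
packer 0.55 [[0.5033, 0.3155], [0.545, 0.3082], [0.5394, 0.2785], [0.4977, 0.2858]]
packer 0.52 [[0.4913, 0.2501], [0.5315, 0.241], [0.526, 0.2178], [0.4858, 0.227]]
taper 0.64 [[0.5047, 0.3489], [0.5552, 0.341], [0.5495, 0.3075], [0.4989, 0.3154]]
```

View pics/z1.png

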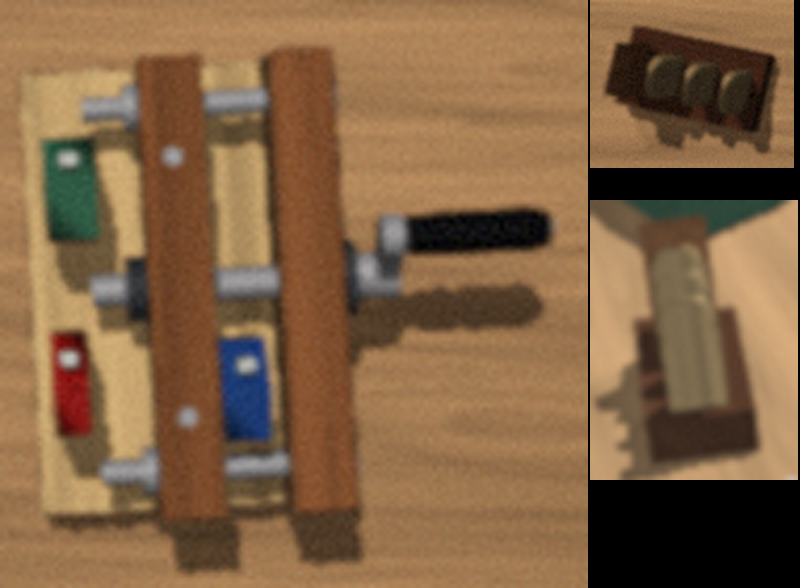

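The zoom shows the blue house in the jaws and the gap's far end clear. The knob runs (410..550, 230), up and towards +x. The rear jaw's edge goes from (200,57) to (228,517), so the vise is yawed about +3.9° and the rack about -12°.

```bash
cat >> h.py <<'E'
def tri(ps,us,w=None):
    A=np.zeros((3,3));b=np.zeros(3)
    for p,u in zip(ps,us):
        e,d=ray(p,u);d=d/np.linalg.norm(d);M=np.eye(3)-np.outer(d,d);A+=M;b+=M@e
    return np.linalg.solve(A,b)
E
python3 - <<'E'
from h import *
t=get_image('top');s=get_image('side')
for q in((200,57),(228,517),(213,280)): print('jaw edge',atz(t,(225+q[0]/4.2,145+q[1]/4.2),.092).round(4))
for n in('crank_grip','gap','vise','rear_jaw','chop','packer1_mid','packer2_mid','packer3_mid','taper_mid'):
    print(n,tri((t,s),(pts(n,t)[0][0],pts(n,s)[0][0])).round(4))
for q in((410,230),(548,228)): print('knob',[atz(t,(225+q[0]/4.2,145+q[1]/4.2),z).round(4)[:2].tolist() for z in(.08,.09,.1)])
# knob silhouette axis in side
for p in(t,s):
    m=silhouettes('crank_grip',p)[0];print(m['score'],np.array(m['bbox'])*[512,384,512,384])
E
```

```text
jaw edge [ 0.6666 -0.0463  0.092 ]
jaw edge [ 0.4204 -0.064   0.092 ]
jaw edge [ 0.5467 -0.0546  0.092 ]
crank_grip [ 0.6231  0.2015 -0.2557]
gap [ 0.6022 -0.0507  0.1013]
vise [ 0.5516 -0.0493 -0.0012]
rear_jaw [ 0.5508 -0.0527  0.034 ]
chop [ 0.5478 -0.0896  0.053 ]
packer1_mid [0.5041 0.2473 0.0634]
packer2_mid [ 0.6205  0.5126 -1.3946]
packer3_mid [ 0.5655  0.3958 -0.4132]
taper_mid [0.5291 0.3344 0.0769]
knob [[0.5753, -0.1617], [0.575, -0.1602], [0.5747, -0.1587]]
knob [[0.5773, -0.2361], [0.577, -0.234], [0.5767, -0.2318]]
0.87 [317.696  196.4928 355.3792 208.5888]
0.94 [276.7872 239.8848 302.8992 268.3008]
```

```bash
cat >> h.py <<'E'
def go(*tg):
    """tg: (x,y,z,yawdeg) world TCP targets -> normalised rows from measured pose"""
    s=read_state();R=Ro.from_euler('xyz',s['eef_rot']).as_matrix();y0=s['eef_rot'][2]
    for x,y,z,w in tg:
        d=R.T@(np.array([x,y,z])-s['tcp_pos'])/.4
        print((d.round(3)).tolist(),round(-(np.radians(w)-y0)/np.pi,3))
    print(round(s['time'],2),s['tcp_pos'].round(4),np.degrees(s['eef_rot']).round(1),s['wrist_force'].round(1),round(s['grip_width'],3),s['grip_force'])
E
python3 -c "
from h import *
go((.4,-.33,.21,60),(.576,-.208,.16,94))"
```

```text
[0.659, -0.134, 0.053] -0.223
[1.177, -0.27, 0.178] -0.412
3.45 [ 0.1704 -0.4701  0.2313] [-180.    -0.    19.9] [ 0.8 -0.1 -0.6] 0.999 0.0
```

Request:
{"fn": "carry_out", "kwargs": {
  "increments": [
    [0.1,-0.02,0.0,-0.04,-0.3],
    [0.2,-0.04,0.0,-0.08,-0.3],
    [0.33,-0.07,0.02,-0.12,-0.3],
    [0.45,-0.09,0.03,-0.16,-0.3],
    [0.55,-0.11,0.04,-0.2,-0.3]
  ],
  "squeeze": 50
}}

```text
time: 3.87
tcp_pos: [0.3475, -0.3622, 0.2171]
eef_rot: [3.141, 0.0, 0.978]
wrist_force: [0.3, -0.9, 0.3]
grip_width: 0.651
grip_force: 0.0
```

```bash
python3 -c "
from h import *
go((.576,-.208,.16,94))"
```

```text
[0.639, 0.258, 0.143] -0.211
3.87 [ 0.3475 -0.3622  0.2171] [180.   0.  56.] [ 0.3 -0.9  0.3] 0.651 0.0
```

Request:
{"fn": "carry_out", "kwargs": {
  "increments": [
    [0.1,0.05,0.0,-0.04,-0.3],
    [0.2,0.1,0.03,-0.08,-0.3],
    [0.3,0.14,0.06,-0.12,-0.3],
    [0.42,0.19,0.09,-0.15,-0.3],
    [0.52,0.22,0.12,-0.18,-0.3]
  ]
}}

```text
time: 4.28
tcp_pos: [0.5195, -0.2538, 0.1751]
eef_rot: [3.141, 0.001, 1.543]
wrist_force: [-0.2, -0.0, 0.5]
grip_width: 0.65
grip_force: 0.0
```

Request:
{"fn": "carry_out", "kwargs": {
  "increments": [
    [0,0,0,0,-0.3],
    [0,0,0,0,-0.3]
  ]
}}

```text
time: 4.45
tcp_pos: [0.5185, -0.2528, 0.1739]
eef_rot: [-3.139, -0.001, 1.542]
wrist_force: [0.0, 0.1, -0.1]
grip_width: 0.653
grip_force: 0.0
```

```bash
python3 -c "
from h import *
t=get_image('top');s=get_image('side')
a=cv2.resize(t['image'][150:280,250:400],None,fx=2.6,fy=2.6,interpolation=2);b=cv2.resize(s['image'][140:280,200:350],None,fx=2.6,fy=2.6,interpolation=2)
c=np.zeros((364,784,3),np.uint8);c[:338,:390]=a;c[:,392:782]=b;cv2.imwrite('pics/z2.png',c)
go((.576,-.208,.12,94),(.576,-.208,.079,94))"
```

```text
[0.122, 0.143, 0.138] -0.033
[0.122, 0.143, 0.241] -0.033
4.55 [ 0.5172 -0.2549  0.1753] [-180.     0.    88.1] [ 0.7 -0.   0.4] 0.649 0.0
```

View pics/z2.png

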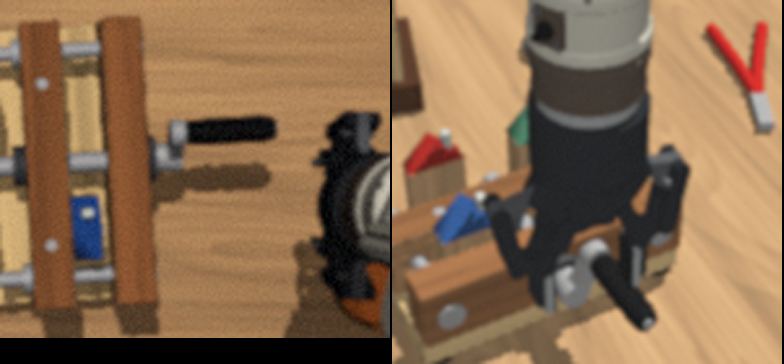

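The gripper hangs in front of the vise with its fingers along the jaws. The knob is free at (225,130) in the left half.

Request:
{"fn": "carry_out", "kwargs": {
  "increments": [
    [0.06,0.07,0.07,-0.033,-0.3],
    [0.122,0.143,0.12,-0.033,-0.3],
    [0.122,0.143,0.18,-0.033,-0.3],
    [0.122,0.143,0.241,-0.033,-0.3],
    [0.122,0.143,0.241,-0.033,-0.3]
  ]
}}

```text
time: 4.97
tcp_pos: [0.5722, -0.2076, 0.0742]
eef_rot: [-3.133, -0.003, 1.64]
wrist_force: [-1.2, 0.7, -0.4]
grip_width: 0.65
grip_force: 0.0
```

```bash
python3 -c "
from h import *
go((.576,-.208,.079,94))"
```

```text
[-0.001, 0.009, -0.012] -0.0
4.97 [ 0.5722 -0.2076  0.0742] [-179.5   -0.2   94. ] [-1.2  0.7 -0.4] 0.65 0.0
```

Request:
{"fn": "carry_out", "kwargs": {
  "increments": [
    [0,0.009,-0.008,0,0.6],
    [0,0.009,-0.008,0,1],
    [0,0.009,-0.008,0,1],
    [0,0.009,-0.008,0,1],
    [0,0.009,-0.008,0,1]
  ]
}}

```text
time: 5.38
tcp_pos: [0.5807, -0.2094, 0.0847]
eef_rot: [3.138, 0.003, 1.64]
wrist_force: [-1.3, -3.7, 5.6]
grip_width: 0.249
grip_force: 48.9
```

```bash
python3 -c "
from h import *
go((.576,-.208,.079,94))
s=get_image('side');b=cv2.resize(s['image'][180:300,220:360],None,fx=4,fy=4,interpolation=2);cv2.imwrite('pics/z3.png',b)"
```

```text
[0.004, -0.011, 0.014] -0.0
5.38 [ 0.5807 -0.2094  0.0847] [179.8   0.2  94. ] [-1.3 -3.7  5.6] 0.249 48.86541187763214
```

View pics/z3.png

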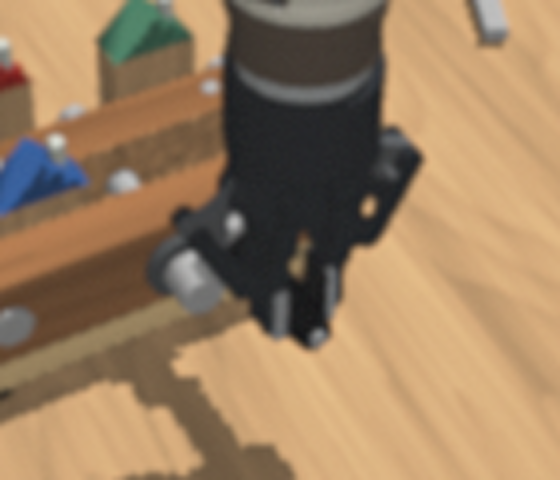

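The grip is on, but the knob sits low near the fingertips at (315,335). I'll reopen a little, lower and regrip.

Request:
{"fn": "carry_out", "kwargs": {
  "increments": [
    [0,0,0,0,0.0],
    [0,-0.004,0.015,0,0.0],
    [0,-0.004,0.027,0,0.0],
    [0,-0.004,0.027,0,1],
    [0,-0.004,0.027,0,1]
  ]
}}

```text
time: 5.85
tcp_pos: [0.5794, -0.2068, 0.0706]
eef_rot: [3.14, -0.002, 1.643]
wrist_force: [-0.1, 1.4, -2.6]
grip_width: 0.253
grip_force: 49.0
```

Request:
{"fn": "carry_out", "kwargs": {
  "increments": [
    [0,0,0,0,1],
    [0,0,0,0,1]
  ]
}}

```text
time: 6.02
tcp_pos: [0.5791, -0.2069, 0.0707]
eef_rot: [3.141, -0.002, 1.643]
wrist_force: [4.4, 2.7, -5.6]
grip_width: 0.256
grip_force: 49.0
```

```bash
python3 -c "
from h import *
go((.576,-.208,.079,94))
s=get_image('side');b=cv2.resize(s['image'][180:300,220:360],None,fx=4,fy=4,interpolation=2);cv2.imwrite('pics/z4.png',b)"
```

```text
[-0.002, -0.008, -0.021] 0.001
6.02 [ 0.5791 -0.2069  0.0707] [ 1.80e+02 -1.00e-01  9.41e+01] [ 4.4  2.7 -5.6] 0.256 49.001789689064026
```

View pics/z4.png

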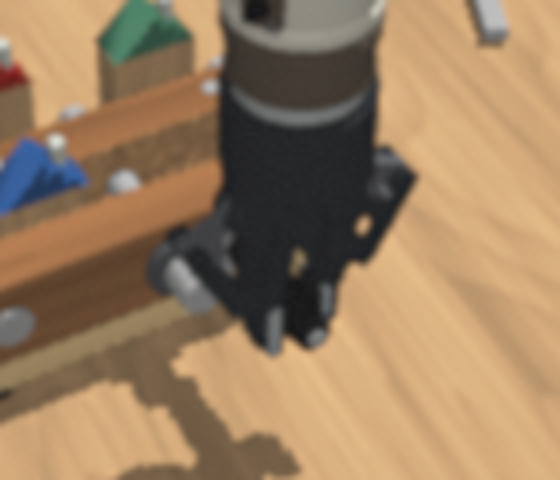

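```bash
cat >> h.py <<'E'
V=np.radians(4.)
vx=np.array([np.cos(V),np.sin(V),0]);vy=np.array([-np.sin(V),np.cos(V),0])
def circ(ths,cx=.5578,cz=.045,th0=34,y0=-.2069,r=.038):
    C=np.array([cx,y0-r*np.sin(np.radians(th0))*vx[1],cz]);o=[]
    for th in ths:
        a=np.radians(th)
        P=C+r*np.sin(a)*vx+np.array([0,0,r*np.cos(a)])+.008*np.radians(th-th0)/2/np.pi*vy
        o.append((*P,94))
    go(*o)
def rf():
    s=read_state();return s
E
python3 -c "
from h import *
circ([49,64,79,94,109])"
```

```text
[0.001, 0.019, 0.002] 0.001
[0.002, 0.032, 0.023] 0.001
[0.002, 0.04, 0.046] 0.001
[0.003, 0.042, 0.071] 0.001
[0.004, 0.037, 0.095] 0.001
6.07 [ 0.5789 -0.2069  0.0708] [ 1.80e+02 -1.00e-01  9.41e+01] [ 4.2  2.8 -4.3] 0.253 49.002360105514526
```

Request:
{"fn": "carry_out", "kwargs": {
  "increments": [
    [0.001,0.019,0.002,0,1],
    [0.002,0.032,0.023,0,1],
    [0.002,0.04,0.046,0,1],
    [0.003,0.042,0.071,0,1],
    [0.004,0.037,0.095,0,1]
  ]
}}

```text
time: 6.48
tcp_pos: [0.5951, -0.2045, 0.0338]
eef_rot: [3.137, -0.001, 1.643]
wrist_force: [3.2, 5.4, 3.9]
grip_width: 0.253
grip_force: 50.3
```

```bash
python3 -c "
from h import *
circ([109,124,139,154,169,184])"
```

```text
[0.001, -0.004, 0.003] 0.001
[0.002, -0.015, 0.025] 0.001
[0.003, -0.031, 0.044] 0.001
[0.003, -0.052, 0.057] 0.001
[0.004, -0.076, 0.065] 0.001
[0.005, -0.101, 0.066] 0.001
6.48 [ 0.5951 -0.2045  0.0338] [179.8  -0.   94.1] [3.2 5.4 3.9] 0.253 50.3325891494751
```

Small forces: the crank follows. On round.

Request:
{"fn": "carry_out", "kwargs": {
  "increments": [
    [0.002,-0.015,0.025,0,1],
    [0.003,-0.031,0.044,0,1],
    [0.003,-0.052,0.057,0,1],
    [0.004,-0.076,0.063,0,1],
    [0.005,-0.101,0.064,0,1]
  ]
}}

```text
time: 6.9
tcp_pos: [0.5548, -0.2053, 0.0021]
eef_rot: [3.139, -0.001, 1.644]
wrist_force: [4.7, -1.1, -20.0]
grip_width: 0.249
grip_force: 53.4
```

```bash
python3 -c "
from h import *
circ([184,204,224,244,264,284])"
```

```text
[0.0, 0.0, -0.013] 0.001
[0.001, -0.032, -0.021] 0.001
[0.002, -0.059, -0.039] 0.001
[0.004, -0.078, -0.066] 0.001
[0.005, -0.087, -0.098] 0.001
[0.006, -0.085, -0.13] 0.001
6.9 [ 0.5548 -0.2053  0.0021] [179.8  -0.   94.2] [  4.7  -1.1 -20. ] 0.249 53.353866934776306
```

```bash
python3 -c "
from h import *
circ([184,204,224,244,264,284],cz=.041)"
```

```text
[0.0, 0.0, -0.003] 0.001
[0.001, -0.032, -0.011] 0.001
[0.002, -0.059, -0.029] 0.001
[0.004, -0.078, -0.056] 0.001
[0.005, -0.087, -0.088] 0.001
[0.006, -0.085, -0.12] 0.001
6.9 [ 0.5548 -0.2053  0.0021] [179.8  -0.   94.2] [  4.7  -1.1 -20. ] 0.249 53.353866934776306
```

Request:
{"fn": "carry_out", "kwargs": {
  "increments": [
    [0.001,-0.032,0.004,0,1],
    [0.002,-0.059,-0.014,0,1],
    [0.004,-0.078,-0.041,0,1],
    [0.005,-0.087,-0.072,0,1],
    [0.006,-0.085,-0.105,0,1]
  ]
}}

```text
time: 7.32
tcp_pos: [0.5201, -0.2054, 0.0492]
eef_rot: [3.137, -0.001, 1.642]
wrist_force: [11.7, 3.6, -11.3]
grip_width: 0.252
grip_force: 54.0
```

```bash
python3 -c "
from h import *
circ([284,306,328,350,372,394],cz=.041)"
```

```text
[-0.0, 0.001, -0.003] 0.001
[0.001, 0.017, -0.035] 0.001
[0.002, 0.043, -0.06] 0.001
[0.004, 0.077, -0.073] 0.001
[0.005, 0.114, -0.072] 0.001
[0.006, 0.147, -0.058] 0.001
7.32 [ 0.5201 -0.2054  0.0492] [ 1.798e+02 -1.000e-01  9.410e+01] [ 11.7   3.6 -11.3] 0.252 54.033527970314026
```

Request:
{"fn": "carry_out", "kwargs": {
  "increments": [
    [0.001,0.019,-0.035,0,1],
    [0.002,0.045,-0.06,0,1],
    [0.004,0.078,-0.073,0,1],
    [0.005,0.115,-0.072,0,1],
    [0.006,0.148,-0.058,0,1]
  ]
}}

```text
time: 7.73
tcp_pos: [0.5757, -0.1993, 0.0725]
eef_rot: [-3.137, -0.001, 1.642]
wrist_force: [-5.7, 2.4, 0.0]
grip_width: 0.256
grip_force: 55.1
```

```bash
python3 -c "
from h import *
circ([394,414,434,454,474,494],cz=.041,cx=.5588)"
```

```text
[0.0, 0.009, -0.0] 0.0
[0.001, 0.033, 0.023] 0.0
[0.002, 0.048, 0.052] 0.0
[0.003, 0.051, 0.085] 0.0
[0.005, 0.044, 0.117] 0.0
[0.006, 0.025, 0.145] 0.0
7.73 [ 0.5757 -0.1993  0.0725] [-179.8   -0.    94.1] [-5.7  2.4  0. ] 0.256 55.09237468242645
```

Request:
{"fn": "carry_out", "kwargs": {
  "increments": [
    [0.001,0.031,0.023,0,1],
    [0.002,0.045,0.052,0,1],
    [0.003,0.048,0.085,0,1],
    [0.005,0.041,0.117,0,1],
    [0.006,0.023,0.145,0,1]
  ]
}}

```text
time: 8.15
tcp_pos: [0.5859, -0.1963, 0.0142]
eef_rot: [-3.141, 0.0, 1.642]
wrist_force: [-4.4, 2.9, 11.2]
grip_width: 0.25
grip_force: 56.0
```

```bash
python3 -c "
from h import *
circ([494,514,534,554,574,594],cz=.041,cx=.5588)"
```

```text
[0.0, -0.001, -0.001] 0.001
[0.001, -0.028, 0.018] 0.001
[0.002, -0.06, 0.028] 0.001
[0.004, -0.093, 0.025] 0.001
[0.005, -0.123, 0.012] 0.001
[0.006, -0.147, -0.011] 0.001
8.15 [ 0.5859 -0.1963  0.0142] [-179.9    0.    94.1] [-4.4  2.9 11.2] 0.25 56.032201051712036
```

Request:
{"fn": "carry_out", "kwargs": {
  "increments": [
    [0.001,-0.028,0.018,0,1],
    [0.002,-0.06,0.026,0,1],
    [0.004,-0.093,0.025,0,1],
    [0.005,-0.123,0.012,0,1],
    [0.006,-0.147,-0.011,0,1]
  ]
}}

```text
time: 8.57
tcp_pos: [0.5261, -0.1981, 0.0167]
eef_rot: [-3.139, -0.001, 1.642]
wrist_force: [5.3, 1.6, -6.3]
grip_width: 0.248
grip_force: 54.4
```

```bash
python3 -c "
from h import *
t=get_image('top');s=get_image('side')
print([ (tri((t,s),(pts(n,t)[0][0],pts(n,s)[0][0]))).round(4) for n in('chop','house_blue')])
circ([594,609,624,639,654,669],cz=.041,cx=.5588)"
```

```text
[array([ 0.5479, -0.0733,  0.0581]), array([ 0.4913, -0.0558,  0.0286])]
[-0.0, 0.005, -0.001] 0.0
[0.001, -0.007, -0.023] 0.0
[0.001, -0.013, -0.047] 0.0
[0.002, -0.012, -0.071] 0.0
[0.003, -0.005, -0.095] 0.0
[0.004, 0.008, -0.116] 0.0
8.87 [ 0.5252 -0.1981  0.0184] [-179.7   -0.    94.1] [-5.7  1.7  0.7] 0.252 55.004605650901794
```

Request:
{"fn": "carry_out", "kwargs": {
  "increments": [
    [0.001,-0.009,-0.023,0,1],
    [0.001,-0.015,-0.047,0,1],
    [0.002,-0.014,-0.071,0,1],
    [0.003,-0.007,-0.095,0,1],
    [0.004,0.006,-0.116,0,1]
  ]
}}

```text
time: 9.28
tcp_pos: [0.5295, -0.1961, 0.0665]
eef_rot: [-3.141, -0.001, 1.642]
wrist_force: [-0.3, 0.4, -15.3]
grip_width: 0.252
grip_force: 53.5
```

Run:
```python
from h import *
circ([669,684,699,714],cz=.041,cx=.5588)
t=get_image('top');s=get_image('side')
a=cv2.resize(t['image'][145:285,225:325],None,fx=4,fy=4,interpolation=2);b=cv2.resize(s['image'][180:280,180:280],None,fx=3.8,fy=3.8,interpolation=2)
c=np.zeros((560,784,3),np.uint8);c[:,:400]=a;c[:380,402:782]=b;cv2.imwrite('pics/z5.png',c)
```

```text
[-0.001, -0.003, 0.004] 0.0
[0.0, 0.015, -0.013] 0.0
[0.001, 0.037, -0.025] 0.0
[0.002, 0.061, -0.031] 0.0
9.28 [ 0.5295 -0.1961  0.0665] [-1.80e+02 -1.00e-01  9.41e+01] [ -0.3   0.4 -15.3] 0.252 53.477341532707214
```

View pics/z5.png

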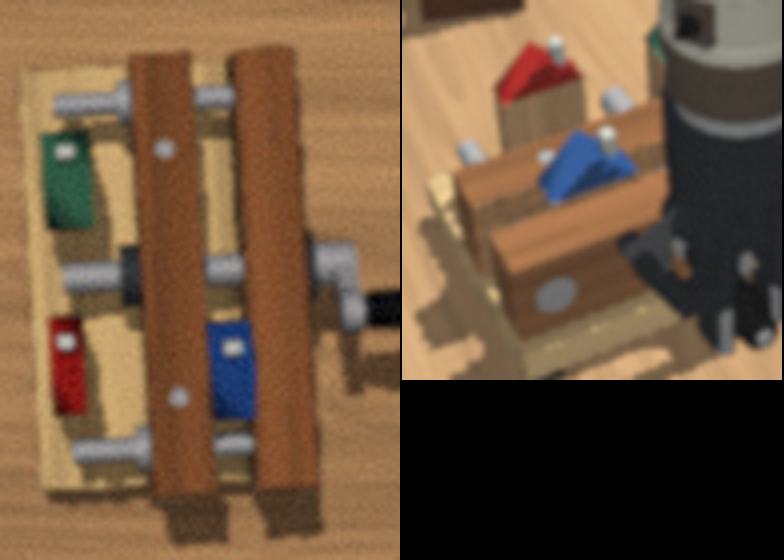

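The blue house now appears held between both jaws. To be sure, I'll turn further and check that the chop no longer moves (image registration).

Request:
{"fn": "carry_out", "kwargs": {
  "increments": [
    [0.0,0.012,-0.02,0,1],
    [0.0,0.03,-0.034,0,1],
    [0.001,0.055,-0.04,0,1],
    [0.002,0.082,-0.04,0,1],
    [0.002,0.082,-0.04,0,1]
  ]
}}

```text
time: 9.8
tcp_pos: [0.5593, -0.1929, 0.0779]
eef_rot: [-3.131, -0.001, 1.642]
wrist_force: [-4.0, -0.7, -17.5]
grip_width: 0.253
grip_force: 53.4
```

```bash
cat >> h.py <<'E'
def grab(n,k=6):
    g=np.mean([cv2.cvtColor(get_image('top')['image'],cv2.COLOR_BGR2GRAY).astype(float) for _ in range(k)],0);np.save(n,g);return g
def shift(a,b,r0,r1,c0,c1): return cv2.phaseCorrelate(a[r0:r1,c0:c1].copy(),b[r0:r1,c0:c1].copy(),cv2.createHanningWindow((c1-c0,r1-r0),cv2.CV_64F))
E
python3 - <<'E'
from h import *
g=grab('g1.npy')
circ([714,729,744,759],cz=.041,cx=.5588)
z=cv2.imread('pics/z5.png',0)[:,:400];z=cv2.resize(z,(100,140),interpolation=3).astype(float)
p=g[145:285,225:325]
print('chop',shift(z,p,100,130,60,95),'rear',shift(z,p,60,130,30,55))
E
```

```text
[-0.001, -0.014, -0.001] 0.0
[-0.0, 0.011, -0.001] 0.0
[0.001, 0.035, 0.006] 0.0
[0.002, 0.056, 0.019] 0.0
10.1 [ 0.5593 -0.1928  0.0783] [-1.796e+02 -1.000e-01  9.410e+01] [ -4.4  -1.  -27.6] 0.25 52.72394299507141
chop ((-0.028128439442504316, 0.0573978904515684), 1.094353913847279) rear ((0.4701900650369044, -0.2013294276924924), 1.0304317928675846)
```

Request:
{"fn": "carry_out", "kwargs": {
  "increments": [
    [0.0,0.0,0.0,0,1],
    [0.0,0.013,0.002,0,1],
    [0.001,0.037,0.01,0,1],
    [0.002,0.056,0.022,0,1],
    [0.002,0.056,0.022,0,1]
  ]
}}

```text
time: 10.52
tcp_pos: [0.5792, -0.1908, 0.0706]
eef_rot: [-3.129, -0.001, 1.641]
wrist_force: [-14.0, -0.3, -16.1]
grip_width: 0.249
grip_force: 53.9
```

Run:
```python
from h import *
a=np.load('g1.npy');g=grab('g2.npy')
circ([759],cz=.041,cx=.5588)
for n,r in(('chop',(225,273,280,320)),('chop2',(235,273,283,310)),('rear',(160,268,250,275)),('base',(155,270,225,262))): print(n,shift(a,g,*r))
```

```text
[0.0, 0.006, 0.0] 0.0
10.82 [ 0.5792 -0.1908  0.0706] [-1.793e+02 -1.000e-01  9.400e+01] [-12.2  -1.  -16.6] 0.249 53.84753108024597
chop ((-0.25645921305141783, 0.00707135442021567), 0.9122465794404903)
chop2 ((0.37334110037691204, 0.03902584185694735), 0.9611861420744228)
rear ((0.6367357525135571, 0.0034693037558923834), 0.9111395626042642)
base ((0.03334530915745404, -0.07361249729073904), 0.8261376041107331)
```

Run:
```python
from h import *
a=np.load('g1.npy').astype(np.float32);g=np.load('g2.npy').astype(np.float32)
z=np.array(cv2.resize(cv2.imread('pics/z5.png',0)[:,:400],(100,140),interpolation=3),np.float32);f=a.copy();f[145:285,225:325]=z
t0=cv2.cvtColor(cv2.imread('pics/top0.png'),cv2.COLOR_BGR2GRAY).astype(np.float32)
def ecc(a,b,r0,r1,c0,c1):
    cc,w=cv2.findTransformECC(a[r0:r1,c0:c1],b[r0:r1,c0:c1],np.eye(2,3,dtype=np.float32),cv2.MOTION_TRANSLATION,(3,300,1e-7),None,1);return w[0,2].round(3),round(cc,4)
for n,r in(('chop',(225,265,290,316)),('rear',(165,265,252,280)),('base',(155,270,228,250))):
    print(n,'z5-g1',ecc(f,a,*r),'g1-g2',ecc(a,g,*r),'z5-g2',ecc(f,g,*r))
```

```text
chop z5-g1 (np.float32(0.264), 0.7336) g1-g2 (np.float32(-0.246), 0.8739) z5-g2 (np.float32(-0.065), 0.6479)
rear z5-g1 (np.float32(-0.015), 0.9978) g1-g2 (np.float32(0.004), 0.9989) z5-g2 (np.float32(-0.012), 0.9977)
base z5-g1 (np.float32(-0.014), 0.9963) g1-g2 (np.float32(-0.017), 0.9983) z5-g2 (np.float32(-0.036), 0.9944)
```

Run:
```python
from h import *
a=np.load('g1.npy').astype(np.float32);g=np.load('g2.npy').astype(np.float32)
z=np.array(cv2.resize(cv2.imread('pics/z5.png',0)[:,:400],(100,140),interpolation=3),np.float32);f=a.copy();f[145:285,225:325]=z
def ecc(a,b,r0,r1,c0,c1):
    try: cc,w=cv2.findTransformECC(a[r0:r1,c0:c1],b[r0:r1,c0:c1],np.eye(2,3,dtype=np.float32),cv2.MOTION_TRANSLATION,(3,300,1e-7),None,1);return w[:,2].round(3),round(cc,4)
    except Exception as e: return 'x'
for n,r in(('chopnear',(242,268,280,300)),('chopfar',(156,185,276,296)),('wide',(242,275,280,312)),('far',(150,185,272,305))):
    print(n,'z5-g1',ecc(f,a,*r),'g1-g2',ecc(a,g,*r),'z5-g2',ecc(f,g,*r))
```

```text
chopnear z5-g1 (array([0.013, 0.052], dtype=float32), 0.9925) g1-g2 (array([-0.08 , -0.017], dtype=float32), 0.9933) z5-g2 (array([-0.065,  0.017], dtype=float32), 0.9899)
chopfar z5-g1 (array([-0.02 ,  0.008], dtype=float32), 0.995) g1-g2 (array([-0.069, -0.014], dtype=float32), 0.9942) z5-g2 (array([-0.085, -0.003], dtype=float32), 0.9907)
wide z5-g1 (array([0.001, 0.012], dtype=float32), 0.9932) g1-g2 (array([-0.054, -0.02 ], dtype=float32), 0.9971) z5-g2 (array([-0.046,  0.   ], dtype=float32), 0.9929)
far z5-g1 (array([-0.013, -0.024], dtype=float32), 0.9962) g1-g2 (array([-0.06 , -0.004], dtype=float32), 0.9968) z5-g2 (array([-0.081, -0.028], dtype=float32), 0.9948)
```

Between 669° and about 755° the chop moved under 0.1 px, where 0.75 px would mean free travel. So the house is gripped at about 90 N. I'll release and go to the first packer.

Request:
{"fn": "carry_out", "kwargs": {
  "increments": [
    [0,0,0,0,-0.3],
    [0,0,0,0,-0.3],
    [0,0,-0.1,0,-0.4],
    [0,0,-0.2,0,-0.4],
    [0,0,-0.3,0,-0.4]
  ]
}}

```text
time: 11.23
tcp_pos: [0.5879, -0.1916, 0.1988]
eef_rot: [3.132, 0.003, 1.642]
wrist_force: [-0.1, -0.1, 0.3]
grip_width: 0.704
grip_force: 0.0
```

Request:
{"fn": "carry_out", "kwargs": {
  "increments": [
    [0,0,-0.08,0,-0.4],
    [0.07,0,-0.08,0,-0.4],
    [0.15,0,-0.08,0,-0.4],
    [0.25,0.0,-0.08,0.02,-0.4],
    [0.35,-0.0,-0.08,0.04,-0.4]
  ]
}}

```text
time: 11.65
tcp_pos: [0.5785, -0.0505, 0.2306]
eef_rot: [3.128, -0.0, 1.511]
wrist_force: [0.8, 0.5, -0.0]
grip_width: 0.7
grip_force: 0.0
```

Request:
{"fn": "carry_out", "kwargs": {
  "increments": [
    [0.1,0,0,0.03,-0.4],
    [0.2,0,0,0.05,-0.4],
    [0.3,0,0,0.05,-0.4],
    [0.4,0.0,0,0.05,-0.4],
    [0.5,-0.0,0,0.05,-0.4]
  ]
}}

```text
time: 12.07
tcp_pos: [0.5891, 0.1517, 0.2306]
eef_rot: [3.13, -0.006, 1.359]
wrist_force: [0.7, -0.3, 0.2]
grip_width: 0.702
grip_force: 0.0
```

```bash
python3 -c "
from h import *
go((.509,.241,.16,78.1),(.509,.241,.072,78.1))"
```

```text
[0.175, -0.245, 0.175] -0.001
[0.174, -0.247, 0.395] -0.001
12.07 [0.5891 0.1517 0.2306] [179.3  -0.4  77.9] [ 0.7 -0.3  0.2] 0.702 0.0
```

Request:
{"fn": "carry_out", "kwargs": {
  "increments": [
    [0.09,-0.1,0.05,0,-0.6],
    [0.175,-0.2,0.1,0,-0.6],
    [0.175,-0.247,0.17,0,-0.6],
    [0.175,-0.247,0.17,0,-0.6],
    [0.175,-0.247,0.17,0,-0.6]
  ]
}}

```text
time: 12.48
tcp_pos: [0.5026, 0.2409, 0.1583]
eef_rot: [3.139, -0.003, 1.364]
wrist_force: [-1.0, -0.7, 0.8]
grip_width: 0.796
grip_force: 0.0
```

```bash
python3 -c "
from h import *
go((.509,.241,.072,78.1))
s=get_image('side');t=get_image('top');b=cv2.resize(s['image'][100:200,150:250],None,fx=3.9,fy=3.9,interpolation=2);a=cv2.resize(t['image'][160:260,80:180],None,fx=3.9,fy=3.9,interpolation=2);cv2.imwrite('pics/z6.png',np.hstack([a,b]))"
```

```text
[0.003, 0.015, 0.216] 0.0
12.48 [0.5026 0.2409 0.1583] [179.9  -0.2  78.2] [-1.  -0.7  0.8] 0.796 0.0
```

View pics/z6.png

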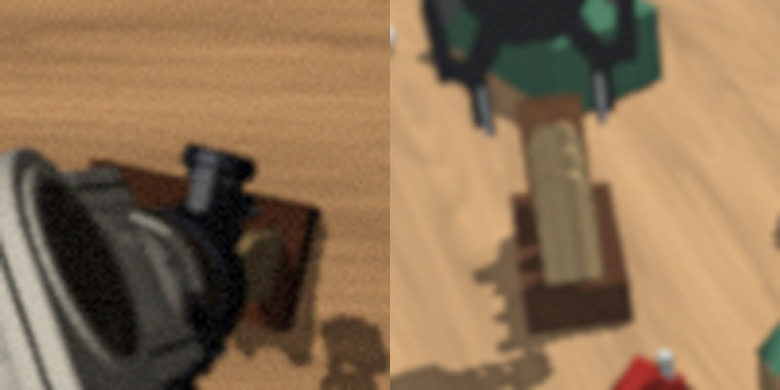

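The side view (right) shows the fingers straddling the row, 119 px apart around the near packer, with enough room to go down.

Request:
{"fn": "carry_out", "kwargs": {
  "increments": [
    [0.003,0.016,0.05,0,-0.6],
    [0.003,0.016,0.12,0,-0.6],
    [0.003,0.016,0.19,0,-0.6],
    [0.003,0.016,0.215,0,-0.6],
    [0.003,0.016,0.215,0,-0.6]
  ]
}}

```text
time: 13.0
tcp_pos: [0.5113, 0.2365, 0.0705]
eef_rot: [-3.141, 0.0, 1.357]
wrist_force: [-0.3, -0.1, 0.5]
grip_width: 0.799
grip_force: 0.0
```

Request:
{"fn": "carry_out", "kwargs": {
  "increments": [
    [0,0,0,0,0.5],
    [0,0,0,0,0.5],
    [0,0,0,0,0.5],
    [0,0,0,0,0.5],
    [0,0,0,0,0.5]
  ],
  "squeeze": 40
}}

```text
time: 13.42
tcp_pos: [0.5119, 0.2384, 0.0736]
eef_rot: [3.138, -0.003, 1.359]
wrist_force: [-2.1, 0.5, 7.5]
grip_width: 0.467
grip_force: 39.3
```

Request:
{"fn": "carry_out", "kwargs": {
  "increments": [
    [0,0,-0.04,0,0.5],
    [0,0,-0.09,0,0.5],
    [0,0,-0.18,0,0.5],
    [0,0,-0.27,0,0.5],
    [0,0,-0.37,0,0.5]
  ]
}}

```text
time: 13.83
tcp_pos: [0.5098, 0.2372, 0.2204]
eef_rot: [-3.141, 0.001, 1.359]
wrist_force: [0.6, 0.2, -0.1]
grip_width: 0.464
grip_force: 40.9
```

Request:
{"fn": "carry_out", "kwargs": {
  "increments": [
    [0,0,-0.02,0,0.5],
    [-0.05,0.03,-0.02,-0.02,0.5],
    [-0.12,0.06,-0.02,-0.05,0.5],
    [-0.2,0.1,-0.02,-0.07,0.5],
    [-0.3,0.15,-0.02,-0.088,0.5]
  ]
}}

```text
time: 14.25
tcp_pos: [0.5434, 0.1105, 0.228]
eef_rot: [3.139, -0.0, 1.642]
wrist_force: [0.6, -0.0, -0.7]
grip_width: 0.461
grip_force: 41.0
```

```bash
python3 -c "
from h import *
O=np.array([.547,-.0547,0])
P=O+.052*vx-.0045*vy
print(P)
go((P[0],P[1],.24,94))"
```

```text
[ 0.59918723 -0.0555617   0.        ]
[-0.424, 0.11, -0.03] 0.0
14.25 [0.5434 0.1105 0.228 ] [179.9  -0.   94.1] [ 0.6 -0.  -0.7] 0.461 40.97702107751189
```

Request:
{"fn": "carry_out", "kwargs": {
  "increments": [
    [-0.09,0.02,-0.02,0,0.5],
    [-0.18,0.05,-0.02,0,0.5],
    [-0.28,0.08,-0.02,0,0.5],
    [-0.37,0.11,-0.02,0,0.5],
    [-0.434,0.112,-0.02,0,0.5]
  ]
}}

```text
time: 14.67
tcp_pos: [0.6009, -0.0633, 0.2354]
eef_rot: [3.139, 0.002, 1.633]
wrist_force: [-0.3, 0.4, -0.8]
grip_width: 0.463
grip_force: 41.0
```

Request:
{"fn": "carry_out", "kwargs": {
  "increments": [
    [0,0,0.05,0,0.5],
    [0,0,0.08,0,0.5],
    [0,0,0.08,0,0.5]
  ]
}}

```text
time: 14.92
tcp_pos: [0.5976, -0.0608, 0.2005]
eef_rot: [-3.137, -0.0, 1.634]
wrist_force: [-0.2, 0.9, -1.0]
grip_width: 0.464
grip_force: 40.9
```

Run:
```python
from h import *
go((.600,-.060,.2,94))
s=get_image('side');t=get_image('top')
print([(u.round(1),round(c,2)) for u,c in pts('packer1_mid',s)[:3]],[(u.round(1),round(c,2)) for u,c in pts('gap',s)[:1]])
b=cv2.resize(s['image'][130:255,205:325],None,fx=4.8,fy=4.8,interpolation=2);cv2.imwrite('pics/z7.png',b)
st=read_state()['tcp_pos']
for nm,X in(('tcp',st),('pkr foot +-x',[st+[dx,dy,-.063] for dx in(-.02,.02) for dy in (-.004,.004)]),('gap',[.599,-.051,.092])): print(nm,((proj(s,np.array(X))-[205,130])*4.8).round(0).tolist())
```

```text
[0.002, 0.006, 0.001] -0.002
14.92 [ 0.5976 -0.0608  0.2005] [-179.8   -0.    93.6] [-0.2  0.9 -1. ] 0.464 40.94899445204135
[(array([270.6, 173.4]), 0.76)] [(array([270. , 207.7]), 0.69)]
tcp [[313.0, 199.0]]
pkr foot +-x [[278.0, 325.0], [271.0, 315.0], [356.0, 301.0], [349.0, 292.0]]
gap [[306.0, 378.0]]
```

View pics/z7.png

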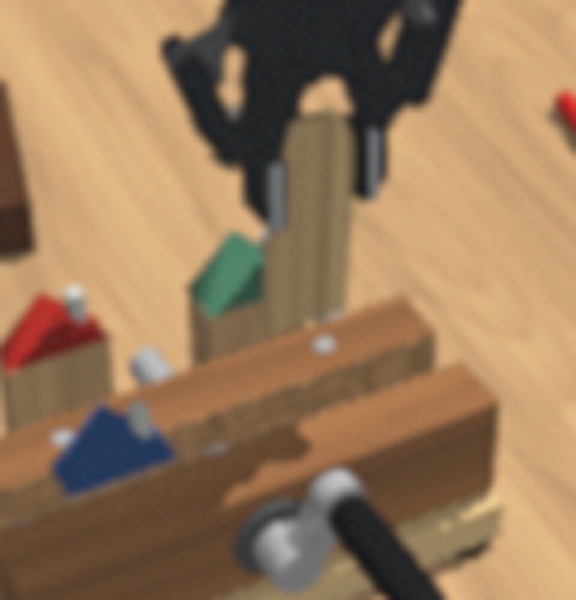

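The packer hangs over the far end, foot from (262,335) to (343,315). The rear jaw edge runs (170,437)–(435,335). The foot projects close to the rear side, so I'll shift 3 mm towards the chop and lower with force checks.

Request:
{"fn": "carry_out", "kwargs": {
  "increments": [
    [-0.007,0.006,0.05,0,0.5],
    [-0.007,0.006,0.1,0,0.5],
    [-0.007,0.006,0.13,0,0.5],
    [-0.007,0.006,0.15,0,0.5],
    [-0.007,0.006,0.15,0,0.5]
  ]
}}

```text
time: 15.53
tcp_pos: [0.6009, -0.0619, 0.142]
eef_rot: [-3.14, -0.0, 1.637]
wrist_force: [0.6, -0.1, -0.9]
grip_width: 0.463
grip_force: 41.0
```

Request:
{"fn": "carry_out", "kwargs": {
  "increments": [
    [-0.002,0,0.03,0,0.5],
    [-0.002,0,0.06,0,0.5],
    [-0.002,0,0.09,0,0.5],
    [-0.002,0,0.11,0,0.5],
    [-0.002,0,0.11,0,0.5]
  ]
}}

```text
time: 15.95
tcp_pos: [0.6011, -0.063, 0.0983]
eef_rot: [-3.14, -0.0, 1.636]
wrist_force: [-0.1, 0.1, -0.3]
grip_width: 0.462
grip_force: 41.0
```

Request:
{"fn": "carry_out", "kwargs": {
  "increments": [
    [0,0,0.005,0,0.5],
    [0.004,0,0.008,0,0.5],
    [0.008,0,0.008,0,0.5],
    [0.012,0,0.008,0,0.5],
    [0.012,0,0.008,0,0.5]
  ]
}}

```text
time: 16.37
tcp_pos: [0.6016, -0.0581, 0.0964]
eef_rot: [3.141, -0.0, 1.636]
wrist_force: [0.8, 0.1, 0.1]
grip_width: 0.462
grip_force: 41.0
```

Request:
{"fn": "carry_out", "kwargs": {
  "increments": [
    [0.004,0,0.004,0,0.5],
    [0.006,0,0.008,0,0.5],
    [0.01,0,0.01,0,0.5],
    [0.012,0,0.01,0,0.5],
    [0.012,0,0.01,0,0.5]
  ]
}}

```text
time: 16.78
tcp_pos: [0.6019, -0.0574, 0.0939]
eef_rot: [3.139, 0.008, 1.633]
wrist_force: [-2.9, -10.9, 8.6]
grip_width: 0.465
grip_force: 41.9
```

Against the rear jaw and seated. Release and go back for the second packer.

Request:
{"fn": "carry_out", "kwargs": {
  "increments": [
    [0,0,0,0,-0.4],
    [0,0,0,0,-0.4],
    [0,0,0,0,-0.6],
    [0,0,-0.05,0,-0.6],
    [0,0,-0.15,0,-0.6]
  ]
}}

```text
time: 17.2
tcp_pos: [0.5966, -0.0527, 0.1461]
eef_rot: [-3.129, -0.003, 1.636]
wrist_force: [0.8, -0.4, 0.4]
grip_width: 0.802
grip_force: 0.0
```

Request:
{"fn": "carry_out", "kwargs": {
  "increments": [
    [0,0,-0.1,0,-0.6],
    [0.05,0,-0.2,0,-0.6],
    [0.15,-0.05,-0.2,0.03,-0.6],
    [0.25,-0.1,-0.2,0.05,-0.6],
    [0.35,-0.12,-0.2,0.08,-0.6]
  ]
}}

```text
time: 17.62
tcp_pos: [0.5447, 0.0778, 0.2328]
eef_rot: [3.141, -0.001, 1.379]
wrist_force: [0.3, 0.4, -0.5]
grip_width: 0.8
grip_force: 0.0
```

Run:
```python
from h import *
go((.514,.265,.20,78),(.518,.274,.16,78))
s=get_image('side');t=get_image('top')
for n in('packer1_mid','packer2_mid','packer3_mid','taper_mid'):
  for p,z in((t,.065),(s,.065)): print(n,[(u.round(0).tolist(),round(c,2),atz(p,u,z)[:2].round(4).tolist()) for u,c in pts(n,p)[:3]])
a=t['image'][140:290,220:330]
cv2.imwrite('pics/z8.png',np.hstack([cv2.resize(a,None,fx=3.6,fy=3.6,interpolation=2),cv2.resize(s['image'][150:270,200:300],None,fx=3.9,fy=4.5,interpolation=2)]))
```

```text
[0.445, -0.165, 0.082] 0.006
[0.469, -0.159, 0.182] 0.006
17.62 [0.5447 0.0778 0.2328] [ 1.799e+02 -1.000e-01  7.900e+01] [ 0.3  0.4 -0.5] 0.8 0.0
packer1_mid [([275.0, 192.0], 0.42, [0.5931, -0.0538])]
packer1_mid [([274.0, 211.0], 0.86, [0.6184, -0.0368])]
packer2_mid [([128.0, 224.0], 0.59, [0.5135, 0.2827]), ([137.0, 222.0], 0.41, [0.5183, 0.2625])]
packer2_mid [([192.0, 152.0], 0.69, [0.5136, 0.2929])]
packer3_mid [([121.0, 221.0], 0.65, [0.5216, 0.2991]), ([132.0, 223.0], 0.27, [0.5168, 0.2751]), ([274.0, 235.0], 0.24, [0.4929, -0.0537])]
packer3_mid [([195.0, 151.0], 0.44, [0.523, 0.297])]
taper_mid [([103.0, 220.0], 0.6, [0.522, 0.3412])]
taper_mid [([194.0, 142.0], 0.5, [0.536, 0.3429])]
```

View pics/z8.png

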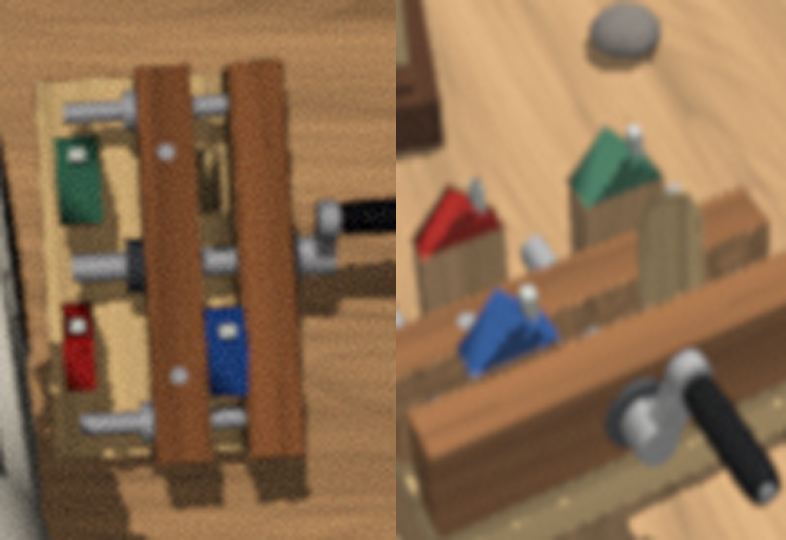

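Packer 1 stands upright at the rear jaw, (207,182) on the left and (670,250) on the right, with the gap in front of it free. Next is packer 2, gripped with the pads about 6 mm to its -y side.

Request:
{"fn": "carry_out", "kwargs": {
  "increments": [
    [0.1,-0.04,0.0,0.006,-0.6],
    [0.2,-0.08,0.0,0.006,-0.6],
    [0.3,-0.12,0.05,0.006,-0.6],
    [0.4,-0.15,0.1,0.006,-0.6],
    [0.45,-0.16,0.17,0.006,-0.6]
  ]
}}

```text
time: 18.53
tcp_pos: [0.5181, 0.265, 0.1694]
eef_rot: [3.137, -0.005, 1.365]
wrist_force: [1.3, -0.0, 0.6]
grip_width: 0.802
grip_force: 0.0
```

Run:
```python
from h import *
go((.518,.268,.072,78))
```

```text
[0.006, -0.003, 0.244] 0.001
18.53 [0.5181 0.265  0.1694] [179.7  -0.3  78.2] [ 1.3 -0.   0.6] 0.802 0.0
```

Request:
{"fn": "carry_out", "kwargs": {
  "increments": [
    [0.006,0,0.06,0,-0.6],
    [0.006,0,0.14,0,-0.6],
    [0.006,0,0.22,0,-0.6],
    [0.006,0,0.244,0,-0.6],
    [0.006,0,0.244,0,-0.6]
  ]
}}

```text
time: 18.95
tcp_pos: [0.5148, 0.2627, 0.0662]
eef_rot: [-3.136, 0.005, 1.364]
wrist_force: [-0.6, -1.2, -0.4]
grip_width: 0.799
grip_force: 0.0
```

Request:
{"fn": "carry_out", "kwargs": {
  "increments": [
    [0,0,0,0,0.5],
    [0,0,0,0,0.5],
    [0,0,0,0,0.5],
    [0,0,0,0,0.5],
    [0,0,0,0,0.5]
  ]
}}

```text
time: 19.37
tcp_pos: [0.518, 0.2653, 0.072]
eef_rot: [3.139, -0.003, 1.366]
wrist_force: [-2.5, -0.7, 6.8]
grip_width: 0.466
grip_force: 39.5
```

Request:
{"fn": "carry_out", "kwargs": {
  "increments": [
    [0,0,-0.04,0,0.5],
    [0,0,-0.09,0,0.5],
    [0,0,-0.18,0,0.5],
    [0,0,-0.27,0,0.5],
    [0,0,-0.37,0,0.5]
  ]
}}

```text
time: 19.78
tcp_pos: [0.5168, 0.2641, 0.219]
eef_rot: [3.142, 0.001, 1.365]
wrist_force: [1.2, -0.2, 0.4]
grip_width: 0.464
grip_force: 40.2
```

Request:
{"fn": "carry_out", "kwargs": {
  "increments": [
    [0,0,-0.03,0,0.5],
    [-0.08,0.03,-0.03,-0.03,0.5],
    [-0.16,0.06,-0.03,-0.05,0.5],
    [-0.26,0.1,-0.03,-0.07,0.5],
    [-0.36,0.15,-0.03,-0.088,0.5]
  ]
}}

```text
time: 20.2
tcp_pos: [0.5454, 0.1146, 0.2309]
eef_rot: [3.139, 0.0, 1.647]
wrist_force: [0.5, 0.6, 0.5]
grip_width: 0.461
grip_force: 40.3
```

Run:
```python
from h import *
go((.602,-.0754,.235,94))
```

```text
[-0.484, 0.105, -0.01] 0.002
20.2 [0.5454 0.1146 0.2309] [179.9   0.   94.4] [0.5 0.6 0.5] 0.461 40.26732700585853
```

Request:
{"fn": "carry_out", "kwargs": {
  "increments": [
    [-0.1,0.03,-0.015,0,0.5],
    [-0.2,0.06,-0.015,0,0.5],
    [-0.3,0.09,-0.015,0,0.5],
    [-0.4,0.105,-0.015,0.002,0.5],
    [-0.485,0.107,-0.015,0.002,0.5]
  ]
}}

```text
time: 20.62
tcp_pos: [0.6031, -0.078, 0.2363]
eef_rot: [3.139, 0.002, 1.634]
wrist_force: [-0.2, 0.3, -0.1]
grip_width: 0.461
grip_force: 40.3
```

Request:
{"fn": "carry_out", "kwargs": {
  "increments": [
    [0,0,0,0,0.5],
    [0,0,0.02,0,0.5],
    [0,0,0.02,0,0.5]
  ]
}}

```text
time: 20.87
tcp_pos: [0.6012, -0.0747, 0.2264]
eef_rot: [-3.14, -0.0, 1.635]
wrist_force: [0.0, 0.8, -0.5]
grip_width: 0.462
grip_force: 40.2
```

Run:
```python
from h import *
go((.603,-.0759,.165,94))
s=get_image('side')
b=cv2.resize(s['image'][110:235,215:335],None,fx=4.8,fy=4.8,interpolation=2);cv2.imwrite('pics/z9.png',b)
```

```text
[-0.003, 0.005, 0.154] -0.002
20.87 [ 0.6012 -0.0747  0.2264] [-179.9   -0.    93.7] [ 0.   0.8 -0.5] 0.462 40.24977454537293
```

View pics/z9.png

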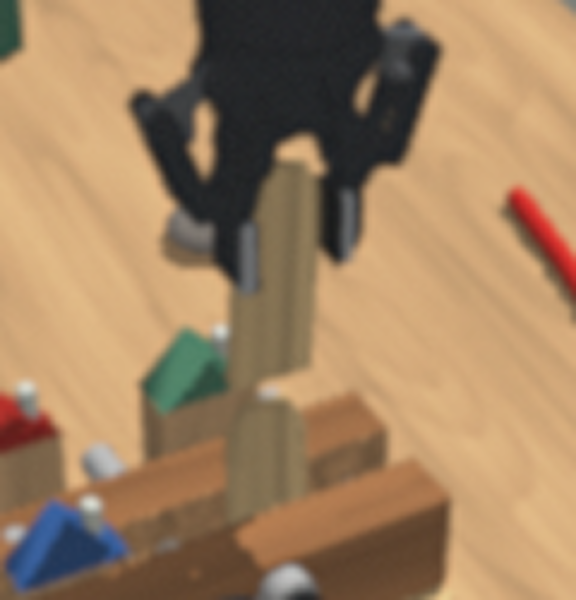

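Packer 2 (foot about (270,380)) hangs in line over packer 1 (top (268,400)). That was my eleventh viewed picture, one over the allowance, so from here I work by force and numbers only.

Request:
{"fn": "carry_out", "kwargs": {
  "increments": [
    [-0.003,0.004,0.04,0,0.5],
    [-0.003,0.004,0.08,0,0.5],
    [-0.003,0.004,0.12,0,0.5],
    [-0.003,0.004,0.14,0,0.5],
    [-0.003,0.004,0.14,0,0.5]
  ]
}}

```text
time: 21.33
tcp_pos: [0.6028, -0.0745, 0.1708]
eef_rot: [-3.14, 0.001, 1.638]
wrist_force: [0.3, -1.5, -0.7]
grip_width: 0.458
grip_force: 42.1
```

Run:
```python
from h import *
go((.603,-.0759,.14,94))
```

```text
[-0.003, 0.0, 0.077] -0.001
21.33 [ 0.6028 -0.0745  0.1708] [-1.799e+02  1.000e-01  9.380e+01] [ 0.3 -1.5 -0.7] 0.458 42.07659252570011
```

Request:
{"fn": "carry_out", "kwargs": {
  "increments": [
    [-0.006,0.0,0.02,0,0.5],
    [-0.006,0.0,0.04,0,0.5],
    [-0.006,0.0,0.06,0,0.5],
    [-0.006,0,0.08,0,0.5],
    [-0.006,0,0.08,0,0.5]
  ]
}}

```text
time: 21.75
tcp_pos: [0.6039, -0.0802, 0.1383]
eef_rot: [-3.141, 0.004, 1.634]
wrist_force: [2.3, -6.0, -0.8]
grip_width: 0.462
grip_force: 41.9
```

Request:
{"fn": "carry_out", "kwargs": {
  "increments": [
    [-0.005,0.0,0.02,0,0.5],
    [-0.005,0.0,0.04,0,0.5],
    [-0.005,0.0,0.07,0,0.5],
    [-0.005,0,0.09,0,0.5],
    [-0.005,0,0.09,0,0.5]
  ]
}}

```text
time: 22.17
tcp_pos: [0.6064, -0.0809, 0.1063]
eef_rot: [3.134, 0.002, 1.635]
wrist_force: [2.0, -2.3, 7.5]
grip_width: 0.459
grip_force: 41.2
```

Request:
{"fn": "carry_out", "kwargs": {
  "increments": [
    [0,0.0,0.01,0,0.5],
    [0,0.0,0.02,0,0.5],
    [0,0.0,0.03,0,0.5],
    [0,0,0.03,0,0.5]
  ]
}}

```text
time: 22.5
tcp_pos: [0.6035, -0.0798, 0.0908]
eef_rot: [-3.141, -0.001, 1.636]
wrist_force: [-0.0, -0.2, 1.7]
grip_width: 0.461
grip_force: 41.7
```

Request:
{"fn": "carry_out", "kwargs": {
  "increments": [
    [0.006,0.0,0,0,0.5],
    [0.012,0.0,0,0,0.5],
    [0.018,0.0,0,0,0.5],
    [0.018,0,0,0,0.5]
  ]
}}

```text
time: 22.83
tcp_pos: [0.6027, -0.0742, 0.091]
eef_rot: [-3.14, 0.004, 1.635]
wrist_force: [0.6, -6.2, -1.1]
grip_width: 0.456
grip_force: 40.6
```

Request:
{"fn": "carry_out", "kwargs": {
  "increments": [
    [0.004,0.0,0,0,0.5],
    [0.006,0.0,0,0,0.5],
    [0.006,0.0,0,0,0.5]
  ]
}}

```text
time: 23.08
tcp_pos: [0.6025, -0.0725, 0.0912]
eef_rot: [-3.14, 0.004, 1.635]
wrist_force: [0.2, -6.1, 0.6]
grip_width: 0.464
grip_force: 41.0
```

Request:
{"fn": "carry_out", "kwargs": {
  "increments": [
    [0,0,0,0,-0.4],
    [0,0,0,0,-0.4],
    [0,0,0,0,-0.6],
    [0,0,-0.05,0,-0.6],
    [0,0,-0.15,0,-0.6]
  ]
}}

```text
time: 23.5
tcp_pos: [0.5988, -0.0694, 0.1461]
eef_rot: [-3.129, -0.003, 1.636]
wrist_force: [1.2, -0.2, 0.2]
grip_width: 0.8
grip_force: 0.0
```

Request:
{"fn": "carry_out", "kwargs": {
  "increments": [
    [0,0,-0.1,0,-0.6],
    [0.05,0,-0.2,0,-0.6],
    [0.15,-0.05,-0.22,0.03,-0.6],
    [0.25,-0.1,-0.22,0.05,-0.6],
    [0.35,-0.12,-0.22,0.08,-0.6]
  ]
}}

```text
time: 23.92
tcp_pos: [0.5474, 0.06, 0.2414]
eef_rot: [3.14, -0.002, 1.379]
wrist_force: [-0.5, 0.4, -0.5]
grip_width: 0.803
grip_force: 0.0
```

Run:
```python
from h import *
go((.527,.337,.20,78))
s=get_image('side');t=get_image('top')
for n in('packer','house_blue'):
  for p in(t,s): print(n,[((np.array(d['bbox'])*[512,384,512,384]).round(0).tolist(),round(d['score'],2)) for d in spot_in(n,p)[:4]])
for o in(-.004,-.012): # expected packer bbox at vise y=o
  X=[np.array([.547,-.0547,0])+(.052+dx)*vx+(o+dy)*vy+np.array([0,0,z]) for dx in(-.02,.02) for dy in(-.004,.004) for z in(.092,.124)]
  for p in(t,s): q=proj(p,np.array(X));print(o,q.min(0).round(0),q.max(0).round(0))
for n in('packer1_mid','packer2_mid','packer3_mid','taper_mid'):
  for p,z in((t,.085),(s,.085)): print(n,[(u.round(0).tolist(),round(c,2),atz(p,u,z)[:2].round(4).tolist()) for u,c in pts(n,p)[:3]])
```

```text
[0.67, -0.182, 0.104] 0.006
23.92 [0.5474 0.06   0.2414] [ 1.799e+02 -1.000e-01  7.900e+01] [-0.5  0.4 -0.5] 0.803 0.0
packer [([254.0, 157.0, 280.0, 269.0], 0.58), ([110.0, 213.0, 125.0, 230.0], 0.53), ([279.0, 180.0, 280.0, 194.0], 0.47)]
packer [([266.0, 191.0, 281.0, 219.0], 0.8), ([181.0, 131.0, 202.0, 161.0], 0.74), ([262.0, 196.0, 268.0, 217.0], 0.58)]
house_blue [([277.0, 225.0, 289.0, 247.0], 0.86), ([109.0, 210.0, 125.0, 230.0], 0.75)]
house_blue [([216.0, 215.0, 243.0, 238.0], 0.55), ([266.0, 193.0, 283.0, 220.0], 0.15)]
-0.004 [274. 179.] [279. 197.]
-0.004 [261. 195.] [278. 214.]
-0.012 [277. 178.] [283. 197.]
-0.012 [262. 197.] [280. 216.]
packer1_mid [([275.0, 190.0], 0.58, [0.5956, -0.0529])]
packer1_mid [([273.0, 208.0], 0.44, [0.6129, -0.0463])]
packer2_mid [([277.0, 189.0], 0.49, [0.5989, -0.0581])]
packer2_mid [([274.0, 212.0], 0.65, [0.6094, -0.0584])]
packer3_mid [([121.0, 219.0], 0.61, [0.5251, 0.2948])]
packer3_mid [([195.0, 149.0], 0.89, [0.5211, 0.274])]
taper_mid [([104.0, 221.0], 0.88, [0.5211, 0.3314]), ([393.0, 261.0], 0.31, [0.4395, -0.319])]
taper_mid [([250.0, 243.0], 0.72, [0.5192, -0.1279]), ([192.0, 139.0], 0.63, [0.5282, 0.3285])]
```

Request:
{"fn": "carry_out", "kwargs": {
  "increments": [
    [0.1,-0.03,0.0,0.006,-0.8],
    [0.2,-0.06,0.0,0.006,-0.8],
    [0.3,-0.08,0.0,0.006,-0.8],
    [0.4,-0.11,0.0,0.006,-0.8],
    [0.5,-0.14,0.05,0.006,-0.8]
  ]
}}

```text
time: 25.03
tcp_pos: [0.5326, 0.2646, 0.2252]
eef_rot: [3.136, -0.005, 1.365]
wrist_force: [0.7, -0.2, 1.0]
grip_width: 0.899
grip_force: 0.0
```

Request:
{"fn": "carry_out", "kwargs": {
  "increments": [
    [0.08,-0.02,0.0,0,-0.8],
    [0.15,-0.04,0.0,0,-0.8],
    [0.15,-0.04,0.05,0,-0.8],
    [0.15,-0.04,0.05,0,-0.8]
  ]
}}

```text
time: 25.37
tcp_pos: [0.5256, 0.3247, 0.198]
eef_rot: [-3.138, 0.004, 1.369]
wrist_force: [-0.0, -2.0, -0.6]
grip_width: 0.901
grip_force: 0.0
```

Run:
```python
from h import *
go((.531,.332,.16,78),(.531,.332,.08,78))
```

```text
[0.021, 0.01, 0.095] 0.002
[0.022, 0.011, 0.295] 0.002
25.37 [0.5256 0.3247 0.198 ] [-179.8    0.2   78.4] [-0.  -2.  -0.6] 0.901 0.0
```

Request:
{"fn": "carry_out", "kwargs": {
  "increments": [
    [0.02,0.01,0.05,0.002,-0.8],
    [0.02,0.01,0.12,0.002,-0.8],
    [0.02,0.01,0.19,0.002,-0.8],
    [0.02,0.01,0.25,0.002,-0.8],
    [0.02,0.01,0.28,0.002,-0.8]
  ]
}}

```text
time: 25.78
tcp_pos: [0.5314, 0.3281, 0.0863]
eef_rot: [-3.137, 0.004, 1.357]
wrist_force: [-0.1, 0.3, -0.5]
grip_width: 0.899
grip_force: 0.0
```

Request:
{"fn": "carry_out", "kwargs": {
  "increments": [
    [0,0,0.01,0,-0.3],
    [0,0,0.01,0,0.3],
    [0,0,0.01,0,0.3],
    [0,0,0.01,0,0.3],
    [0,0,0.01,0,0.3]
  ],
  "squeeze": 80
}}

```text
time: 26.2
tcp_pos: [0.5323, 0.3306, 0.0864]
eef_rot: [-3.141, 0.0, 1.359]
wrist_force: [-4.9, -0.4, 0.0]
grip_width: 0.557
grip_force: 81.5
```

Request:
{"fn": "carry_out", "kwargs": {
  "increments": [
    [0,0,-0.04,0,0.3],
    [0,0,-0.09,0,0.3],
    [0,0,-0.18,0,0.3],
    [0,0,-0.27,0,0.3],
    [0,0,-0.37,0,0.3]
  ]
}}

```text
time: 26.62
tcp_pos: [0.5335, 0.3305, 0.2359]
eef_rot: [3.139, -0.001, 1.359]
wrist_force: [1.2, 0.0, -0.8]
grip_width: 0.552
grip_force: 80.9
```

Request:
{"fn": "carry_out", "kwargs": {
  "increments": [
    [0,0,-0.06,0,0.3],
    [-0.1,0.03,-0.06,-0.03,0.3],
    [-0.2,0.06,-0.06,-0.05,0.3],
    [-0.3,0.1,-0.06,-0.07,0.3],
    [-0.4,0.15,-0.06,-0.088,0.3]
  ]
}}

```text
time: 27.03
tcp_pos: [0.5577, 0.1648, 0.2601]
eef_rot: [3.136, 0.0, 1.64]
wrist_force: [0.7, 0.5, -0.7]
grip_width: 0.556
grip_force: 80.9
```

Run:
```python
from h import *
go((.603,-.10,.26,94),(.603,-.087,.174,94))
```

```text
[-0.668, 0.067, 0.001] -0.0
[-0.636, 0.068, 0.216] -0.0
27.03 [0.5577 0.1648 0.2601] [179.7   0.   94. ] [ 0.7  0.5 -0.7] 0.556 80.88841994849645
```

Request:
{"fn": "carry_out", "kwargs": {
  "increments": [
    [-0.1,0.02,0.0,0,0.3],
    [-0.2,0.04,0.0,0,0.3],
    [-0.3,0.06,0.0,0,0.3],
    [-0.4,0.068,0.0,0,0.3],
    [-0.5,0.068,0.0,0,0.3]
  ]
}}

```text
time: 27.45
tcp_pos: [0.5987, -0.0342, 0.2594]
eef_rot: [3.137, 0.002, 1.635]
wrist_force: [0.2, -0.4, -1.2]
grip_width: 0.558
grip_force: 80.9
```

Request:
{"fn": "carry_out", "kwargs": {
  "increments": [
    [-0.08,0.0,0.0,0,0.3],
    [-0.17,0.0,0.0,0,0.3],
    [-0.17,0.0,0.0,0,0.3]
  ]
}}

```text
time: 27.7
tcp_pos: [0.6023, -0.1069, 0.2591]
eef_rot: [3.138, 0.005, 1.628]
wrist_force: [-0.2, -0.0, -0.5]
grip_width: 0.556
grip_force: 80.9
```

Run:
```python
from h import *
go((.603,-.10,.26,94),(.603,-.092,.174,94))
s=get_image('side');t=get_image('top')
# find shim vs packers in side view by mask
for n in('taper','packer','chop'):
  for p in(s,): 
    for m in silhouettes(n,p)[:2]:
      ct=max(cv2.findContours(m['region'].astype(np.uint8),0,2)[0],key=cv2.contourArea)
      print(n,round(m['score'],2),cv2.approxPolyDP(ct,1.5,True)[:,0].tolist())
```

```text
[0.017, 0.003, -0.002] -0.004
[0.038, 0.003, 0.213] -0.004
27.7 [ 0.6023 -0.1069  0.2591] [179.8   0.3  93.3] [-0.2 -0.  -0.5] 0.556 80.88933442722919
taper 0.95 [[289, 139], [275, 142], [273, 149], [274, 163], [272, 166], [267, 166], [267, 190], [281, 188], [287, 184], [293, 152], [293, 142]]
taper 0.42 [[221, 189], [212, 191], [204, 202], [205, 217], [207, 219], [228, 211], [227, 200]]
packer 0.89 [[276, 193], [268, 195], [265, 199], [264, 214], [266, 217], [280, 212], [280, 198]]
packer 0.62 [[188, 132], [185, 137], [187, 154], [189, 157], [199, 156], [199, 137], [195, 132]]
chop 0.89 [[308, 212], [300, 205], [205, 240], [203, 242], [205, 261], [210, 269], [214, 269], [258, 250], [253, 246], [254, 240], [260, 234], [267, 233], [274, 227], [286, 238], [303, 233], [307, 230]]
```

Run:
```python
from h import *
s=get_image('side');st=read_state()['tcp_pos'];print(st)
for o in(0,.005,.01):
  X=[st+dx*vx+o*vy+[0,0,-.0764] for dx in(-.024,.024)]
  print(o,proj(s,np.array(X)).round(1).tolist())
# packer2 visible top region, at believed location (x .603, front face y -.0694+e)
for e in(0,.003):
  X=[np.array([.603,-.0694+e,0])+dx*vx+[0,0,z] for dx,z in((-.012,.14),(.012,.14),(-.02,.124),(.02,.124))]
  print('p2',e,proj(s,np.array(X)).round(1).tolist())
```

```text
[ 0.60169231 -0.09823227  0.25834077]
0 [[268.9, 193.0], [288.6, 186.1]]
0.005 [[267.7, 191.7], [287.4, 184.9]]
0.01 [[266.6, 190.4], [286.3, 183.6]]
p2 0 [[268.9, 198.5], [278.3, 195.2], [265.8, 205.1], [281.4, 199.5]]
p2 0.003 [[268.3, 197.7], [277.7, 194.4], [265.2, 204.3], [280.8, 198.8]]
```

Request:
{"fn": "carry_out", "kwargs": {
  "increments": [
    [0.0,0.003,0.06,-0.002,0.3],
    [0.025,0.003,0.12,-0.002,0.3],
    [0.03,0.003,0.18,-0.002,0.3],
    [0.03,0.003,0.205,-0.002,0.3],
    [0.03,0.003,0.205,-0.002,0.3]
  ]
}}

```text
time: 28.42
tcp_pos: [0.5999, -0.0858, 0.1728]
eef_rot: [-3.136, -0.001, 1.644]
wrist_force: [0.3, -0.5, -0.6]
grip_width: 0.558
grip_force: 81.0
```

Request:
{"fn": "carry_out", "kwargs": {
  "increments": [
    [0,0,0,0,0.3],
    [0.0,0,0.0,0,0.3]
  ]
}}

```text
time: 28.58
tcp_pos: [0.6029, -0.0873, 0.1775]
eef_rot: [3.139, 0.001, 1.643]
wrist_force: [-0.3, -0.8, -0.3]
grip_width: 0.561
grip_force: 81.0
```

Request:
{"fn": "carry_out", "kwargs": {
  "increments": [
    [0.005,0,0,0,0.3],
    [0.01,0,0.0,0,0.3],
    [0.01,0,0.0,0,0.3]
  ]
}}

```text
time: 28.83
tcp_pos: [0.6021, -0.0833, 0.1769]
eef_rot: [3.14, 0.0, 1.642]
wrist_force: [0.5, -0.3, -0.8]
grip_width: 0.553
grip_force: 81.0
```

Request:
{"fn": "carry_out", "kwargs": {
  "increments": [
    [0.004,0,0,0,0.3],
    [0.006,0,0.0,0,0.3],
    [0.006,0,0.0,0,0.3]
  ]
}}

```text
time: 29.08
tcp_pos: [0.6014, -0.0811, 0.1759]
eef_rot: [3.141, 0.0, 1.642]
wrist_force: [0.6, -0.5, -0.2]
grip_width: 0.552
grip_force: 80.9
```

Request:
{"fn": "carry_out", "kwargs": {
  "increments": [
    [0.004,0,0,0,0.3],
    [0.006,0,0.0,0,0.3],
    [0.006,0,0.0,0,0.3]
  ]
}}

```text
time: 29.33
tcp_pos: [0.6013, -0.0793, 0.176]
eef_rot: [3.141, 0.002, 1.642]
wrist_force: [-0.2, -2.7, 1.2]
grip_width: 0.559
grip_force: 81.1
```

Request:
{"fn": "carry_out", "kwargs": {
  "increments": [
    [0.004,0,0,0,0.3],
    [0.006,0,0.0,0,0.3],
    [0.006,0,0.0,0,0.3]
  ]
}}

```text
time: 29.58
tcp_pos: [0.601, -0.0768, 0.1759]
eef_rot: [3.141, 0.001, 1.642]
wrist_force: [-0.6, -3.4, 2.5]
grip_width: 0.555
grip_force: 80.4
```

Request:
{"fn": "carry_out", "kwargs": {
  "increments": [
    [0.004,0,0,0,0.3],
    [0.006,0,0.0,0,0.3],
    [0.006,0,0.0,0,0.3]
  ]
}}

```text
time: 29.83
tcp_pos: [0.6008, -0.0747, 0.176]
eef_rot: [3.141, 0.002, 1.642]
wrist_force: [-1.0, -6.6, 2.7]
grip_width: 0.55
grip_force: 81.1
```

Request:
{"fn": "carry_out", "kwargs": {
  "increments": [
    [-0.001,0,0.01,0,0.3],
    [-0.001,0,0.02,0,0.3],
    [-0.001,0,0.03,0,0.3],
    [-0.001,0,0.035,0,0.3]
  ]
}}

```text
time: 30.17
tcp_pos: [0.6011, -0.0755, 0.1618]
eef_rot: [3.141, 0.003, 1.641]
wrist_force: [0.3, -8.7, 5.3]
grip_width: 0.551
grip_force: 81.2
```

Request:
{"fn": "carry_out", "kwargs": {
  "increments": [
    [-0.003,0,0.01,0,0.3],
    [-0.003,0,0.018,0,0.3],
    [-0.003,0,0.025,0,0.3],
    [-0.003,0,0.025,0,0.3]
  ]
}}

```text
time: 30.5
tcp_pos: [0.6016, -0.0766, 0.1518]
eef_rot: [3.14, 0.003, 1.641]
wrist_force: [1.0, -6.5, -0.1]
grip_width: 0.551
grip_force: 81.0
```

Request:
{"fn": "carry_out", "kwargs": {
  "increments": [
    [0,0,0.008,0,0.3],
    [0,0,0.015,0,0.3],
    [0,0,0.02,0,0.3],
    [0,0,0.02,0,0.3]
  ]
}}

```text
time: 30.83
tcp_pos: [0.6022, -0.0768, 0.1454]
eef_rot: [3.138, 0.003, 1.641]
wrist_force: [-0.4, -6.1, 6.4]
grip_width: 0.556
grip_force: 81.7
```

Request:
{"fn": "carry_out", "kwargs": {
  "increments": [
    [0,0,0.006,0,0.3],
    [0,0,0.01,0,0.3],
    [0,0,0.01,0,0.3]
  ]
}}

```text
time: 31.08
tcp_pos: [0.6026, -0.0767, 0.144]
eef_rot: [3.136, 0.004, 1.642]
wrist_force: [-3.8, -4.9, 17.8]
grip_width: 0.558
grip_force: 82.9
```

The shim tightens with its foot at about 68 mm, as computed. I'll press it further.

Request:
{"fn": "carry_out", "kwargs": {
  "increments": [
    [0,0,0.006,0,0.3],
    [0,0,0.01,0,0.3],
    [0,0,0.01,0,0.3]
  ],
  "squeeze": 100
}}

```text
time: 31.33
tcp_pos: [0.603, -0.0768, 0.1428]
eef_rot: [3.133, 0.004, 1.642]
wrist_force: [-7.3, -4.2, 28.9]
grip_width: 0.546
grip_force: 100.5
```

Request:
{"fn": "carry_out", "kwargs": {
  "increments": [
    [0,0,0.004,0,0.3],
    [0,0,0.006,0,0.3],
    [0,0,0.006,0,0.3]
  ]
}}

```text
time: 31.58
tcp_pos: [0.6032, -0.0767, 0.1422]
eef_rot: [3.131, 0.005, 1.642]
wrist_force: [-9.3, -4.7, 36.1]
grip_width: 0.546
grip_force: 101.3
```

Request:
{"fn": "carry_out", "kwargs": {
  "increments": [
    [0,0,0,0,0.3],
    [0,0,0,0,0.3],
    [0,0,0,0,0.3]
  ]
}}

```text
time: 31.83
tcp_pos: [0.6033, -0.0767, 0.1422]
eef_rot: [3.131, 0.005, 1.642]
wrist_force: [-10.3, -4.3, 35.3]
grip_width: 0.546
grip_force: 101.3
```

Run:
```python
from h import *
a=np.load('g2.npy').astype(np.float32);g=grab('g3.npy').astype(np.float32)
def ecc(a,b,r0,r1,c0,c1):
    try: cc,w=cv2.findTransformECC(a[r0:r1,c0:c1],b[r0:r1,c0:c1],np.eye(2,3,dtype=np.float32),cv2.MOTION_TRANSLATION,(3,300,1e-7),None,1);return w[:,2].round(3),round(cc,3)
    except Exception: return 'x'
for n,r in(('chopnear',(242,268,280,300)),('chopfar',(156,175,276,296)),('house',(225,248,274,292)),('red',(222,252,232,248)),('green',(175,205,230,248)),('mug',(240,282,375,425))): print(n,ecc(a,g,*r))
s=get_image('side');t=get_image('top')
for n in('packer1_mid','taper_mid','house_blue','pebble','mug'):
    for p in(s,t): print(n,[(u.round(0).tolist(),round(c,2)) for u,c in pts(n,p)[:2]])
go((.603,-.0767,.142,94))
```

```text
chopnear x
chopfar x
house x
red (array([ 0.009, -0.005], dtype=float32), 0.999)
green (array([ 0.   , -0.003], dtype=float32), 0.999)
mug (array([-7.812, -0.292], dtype=float32), 0.41)
packer1_mid [([273.0, 211.0], 0.62)]
packer1_mid []
taper_mid [([196.0, 167.0], 0.72), ([272.0, 201.0], 0.62)]
taper_mid []
house_blue [([225.0, 243.0], 0.82)]
house_blue []
pebble [([257.0, 161.0], 0.54), ([262.0, 362.0], 0.36)]
pebble [([146.0, 144.0], 0.78), ([119.0, 219.0], 0.63)]
mug [([260.0, 362.0], 0.77)]
mug [([392.0, 259.0], 0.81)]
[0.0, -0.001, 0.001] 0.0
32.73 [ 0.6033 -0.0768  0.1422] [179.4   0.3  94.1] [-9.6 -5.1 35.9] 0.544 101.25402510166168
```

```bash
python3 -c "
from workcell import *
print(finish_job())"
```

```text
the job is handed in; nothing more can be done
None
```

The job is handed in at about 33 s: the blue house is gripped, with two packers standing at the far end and the shim wedged tight and still held at about 36 N down-force; I don't have the judge's verdict, I couldn't see the moving jaw or the blue house past the arm at the end, and I viewed 11 pictures, one over the limit of 10.

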